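# Sort a mixed board: roll the rollers off, keep the lock cylinders

## Robot

A 6-joint arm with a two-finger parallel gripper is mounted at the origin on a cart in front of the work surface, level with it; the furniture and walls round the work are solid. World frame = base frame: x ahead of the robot, y to its left, z up, the work surface at z = 0. Lengths are in m, angles in rad, forces in N, time in s.
With the tool pointing down it reaches from about 0.35 to 0.775 m from the base axis. Payload 5.5 kg.
Tool frame: the origin (TCP) lies on the centre line of the jaws, within the pads' length; the fingertips stand r.tip_extent ahead of it and the grasp point (between the pads) lies 6 mm ahead of it (r.tip_extent is the distance from the TCP to the fingertips, in m); z points along the fingers, y is the direction in which the jaws open and shut (so a half turn about z gives the same grasp; the last joint's range is limited). The gripper opens to 85 mm and grips with 20 to 120 N. Pads are 22 mm wide; open, the fingers measure 114 mm over their backs; the gripper's body (76 mm by 85 mm) begins 54 mm behind the grasp point. The pads swing forward as they close: fully open they stand 13 mm farther back than shut.
Start: joints at [1.018, 0.313, 0.046, 1.304, 0, 1.431], TCP at [0.231, 0.527, 0.221] pointing down, gripper open.
Joint ranges: [-2.76, 2.76], [-0.86, 1.69], [-1.03, 1.26], [-2.2, 2.34], [-1.47, 1.5], [-3.14, 3.14]. Speed limits (rad/s): [2.57, 2.57, 3.14, 3.14, 3.14, 3.14].

## Interface

Orientations are given as [roll, pitch, yaw] about the fixed x, y, z axes, in that order (R = Rz(yaw) Ry(pitch) Rx(roll)).
In Python, from rig import r, cams, workorder gives the robot as it stands.
- The arm moves only by the shell command python3 -m jog 'ROWS' [FORCE]. ROWS is JSON, a list of rows, each a list of 3 entries, a list of its own where there are three numbers: the shift along the tool's x, y, z in mm, then the turn about the tool's z in rad, then the finger opening in mm, from 0 to 85.4. A call has exactly 8 rows; each row shifts and turns the commanded pose from where the row before left it, along the tool's axes as they then stand; what a row does not reach is not made up. A row lasts 1/12 s, in which the tool goes at most 41.7 mm and 7.16 degrees, less where a joint would pass 70% of its speed; a pose out of reach is approached as far as the arm can. A call with a gripper value outside its range is refused whole. The fingers move at their own pace and stop on an object; FORCE is the grip in N (left out, the last holds). Time passes only in rows, so rows that do not move let the fingers close, or fill a call up. It gives the time, the measured TCP pose, the force and the opening at its end, in the units of the state.
- r.sense(): the state, without advancing time (a new reading comes with each control period).
- cams.snapshot(name): name is "scene" or "side" or "wrist"; returns a dict with "image" (400x640x3 uint8, red, green, blue), "vertical_fov" (degrees; the focal length in pixels is half the picture's height over the tangent of half this angle, whatever the lens; pixels are square), "cx", "cy" (the principal point, pixels), "dist" ([k1, k2, p1, p2, k3] as OpenCV has them; the pictures are not rectified), "R" (3x3) and "t" (3): a world point X has camera coordinates R X + t; the wrist camera has in their place "T_tool_cam" (4x4, takes a point from camera to tool coordinates, whose origin is the TCP and whose axes are the flange's). Camera axes: x right, y down, z forward; pixel columns grow to the right and rows downward; lengths in m; the calibration is good to about 2 mm. A picture is of the moment at which its call begins: read the wrist's pose just before it. There is no depth.
- workorder.hand_in(): hands the job in, once; it reports no verdict.
The state is a dict: "clock": time; "qpos": joint angles; "joint_velocities": joint speeds; "tau": joint torques, N m; "ee_pos": TCP position; "eef_rot": TCP orientation; "wrist_force": force on the tool from outside, world axes, zero at the start; "ft_torque": the same for the moment, N m; "finger_gap": opening from 0.0 (shut) to 1.0 (fully open).
Only numpy, scipy, OpenCV 4.12 (cv2) and the standard library are available. Lean on these libraries where they do the work, as an engineer would, in place of code of your own. Each camera call takes 0.05 s, during which the arm holds its last target.

## Task

The plywood sorting board on the bench holds two round steel rollers and two flat-sided lock cylinders. Carry the board level by the bail over it onto the plywood rest, open front against the stop strip, and let go; then take the handle at its rear and tip the board gently forward until both rollers roll into the catch tray while the lock cylinders stay on the board, and lower it flat on the rest again. Finally put both lock cylinders into the grey bin; leave the board on the rest and everything else on the bench alone.

Things in the scene. Friction and masses are not known exactly. Their poses are not given: they have to be found in the camera images.
- board: Loose plywood sorting board, 0.34 kg empty, some 0.76 kg loaded. Origin: on its underside; x runs to the open front edge, z up. It spans x -105..+70 mm (rear handle to -153), y +-92. Side walls 32 mm high, rear wall 36 mm high at x -105..-97, no front wall. Held by the bail it wants to drop its rear: the loaded centre of mass lies up to 40 mm behind the bail, so grip firmly (60 N or more)
- bail: Wooden bail bar for carrying the board: a level bar along the board's y, 12 mm thick in x, 24 mm high, 184 mm long, on two flat posts at the board's sides; origin at the bar's middle, at board x +10, z +116 mm; axes as the board's. Below it is free space down to the rollers (tops 34 mm above the board's underside)
- tip_handle: Steel bow handle at the rear of the board: a round bar 12 mm thick, 100 mm long along the board's y, 36 mm clear of the rear wall; origin at the bar's middle, at x -147, z +26 mm of the board; axes as the board's. Fixed to the board
- board_lip (a point): Middle of the lower front edge of the board (board x +70 mm, z 0): the edge about which it tips on the rest
- board_floor (a point): Middle of the board's level rear floor (board x -50 mm, z +8), where the lock cylinders lie. From x 0 the floor rises forward by 5 degrees to 14 mm at the front edge, so rollers stay back while the board is level. Tipped forward by about 0.3 rad (17 degrees) the rollers leave within about a second and the cylinders do not slide; beyond some 25 degrees they may
- rest: Fixed plywood tipping rest, dark steel catch tray ahead of it. Origin on the bench; x points from platform to tray, z up. Platform top 50 mm high, x -70..+71 mm, open at the rear (the board overhangs there), between side guides with inner faces at y +-100 mm, tops 16 mm above the platform (8 mm room each side of the board). The board belongs on it, x along the rest's x, its origin at rest x -25..0 mm, z 50
- rest_stop (a point): Middle of the foot of the stop strip's near face on the platform (rest x +71 mm, z 50); the aluminium strip is 6 mm high, and the board's floor edge passes over it. Beyond it the catch tray, open above: inside x 75..200 mm and y +-103 mm of the rest, floor 7 mm, sides 60 and far wall 70 mm above the bench
- roller_1: Loose round steel roller, 26 mm diameter, 68 mm long, about 0.1 kg; origin at its centre, y along its axis. It lies across the board at the foot of the rise (about x 0), left or right of the middle, just ahead of a lock cylinder
- roller_2: The second roller, the same as roller_1
- lock_cylinder_1: Loose steel-coloured double lock cylinder, 65 mm long (its y), lying on its side, 34 mm wide (x -20..+14 mm), 17 mm high, about 0.11 kg; origin at mid-length on its underside. It lies on the board's rear floor roughly along the board's x, some 40 mm to the left or right of the middle; grip across the 34 mm width (middle at x -3 mm)
- lock_cylinder_2: Loose brass-coloured double lock cylinder, 73 mm long, else as lock_cylinder_1
- bin: Fixed grey open bin, 110 mm (x) by 150 mm (y) outside, 40 mm high, walls and floor about 4 mm; origin at the centre of its underside. A fixed upright grey sheet, 250 mm high, stands at the front of the bench left of it (x 0.40, y 0.115 to 0.545 m of the world): keep above or clear of it
- car_fob: Bystander: black remote fob, 35x63x15 mm, on the bench near the front edge, left of the bin
- tape: Bystander: roll of tape lying flat, 55 mm wide, 19 mm high, at the right
- cutter_wheel: Bystander: toothed cutter wheel, 64 mm wide, lying flat behind the grey splash plate
Mind the look-alikes: they are no part of the job. There is more than one size of the lock_cylinder_1; the job needs the larger.

How it is judged:
On the way, in this order (a step that is already met when the one before it is completed fails the run):
1. the loaded board lies flat on the rest, let go, all four parts still on it (x of board in the frame of rest between -0.03 and 0.012 m and y of board in the frame of rest between -0.012 and 0.012 m and z of board in the frame of rest between 0.044 and 0.056 m and angle between the x axis of board and the x axis of rest, either way round below 0.12 rad and angle between board's own z axis and vertical below 0.05 rad and x of lock_cylinder_1 in the frame of board between -0.11 and 0.075 m and y of lock_cylinder_1 in the frame of board between -0.09 and 0.09 m and z of lock_cylinder_1 in the frame of board between -0.005 and 0.05 m and x of lock_cylinder_2 in the frame of board between -0.11 and 0.075 m and y of lock_cylinder_2 in the frame of board between -0.09 and 0.09 m and z of lock_cylinder_2 in the frame of board between -0.005 and 0.05 m and x of roller_1 in the frame of board between -0.11 and 0.075 m and y of roller_1 in the frame of board between -0.09 and 0.09 m and z of roller_1 in the frame of board between -0.005 and 0.05 m and x of roller_2 in the frame of board between -0.11 and 0.075 m and y of roller_2 in the frame of board between -0.09 and 0.09 m and z of roller_2 in the frame of board between -0.005 and 0.05 m and contact force between board and the fingers below 0.3 N), for 0.2 s.
2. the board is tipped forward on the rest by its rear handle (angle between board's own z axis and vertical above 0.12 rad and distance between board_lip and rest_stop below 0.04 m and z of tip_handle in the frame of rest above 0.09 m and contact force between tip_handle and the fingers above 0.3 N), for 0.1 s.
3. both rollers are in the catch tray, both lock cylinders still on the board, and the board is flat on the rest again (x of roller_1 in the frame of rest between 0.07 and 0.205 m and y of roller_1 in the frame of rest between -0.106 and 0.106 m and z of roller_1 in the frame of rest between 0 and 0.05 m and x of roller_2 in the frame of rest between 0.07 and 0.205 m and y of roller_2 in the frame of rest between -0.106 and 0.106 m and z of roller_2 in the frame of rest between 0 and 0.05 m and x of lock_cylinder_1 in the frame of board between -0.11 and 0.075 m and y of lock_cylinder_1 in the frame of board between -0.09 and 0.09 m and z of lock_cylinder_1 in the frame of board between -0.005 and 0.05 m and x of lock_cylinder_2 in the frame of board between -0.11 and 0.075 m and y of lock_cylinder_2 in the frame of board between -0.09 and 0.09 m and z of lock_cylinder_2 in the frame of board between -0.005 and 0.05 m and x of board in the frame of rest between -0.03 and 0.012 m and y of board in the frame of rest between -0.012 and 0.012 m and z of board in the frame of rest between 0.044 and 0.056 m and angle between the x axis of board and the x axis of rest, either way round below 0.12 rad and angle between board's own z axis and vertical below 0.05 rad), for 0.2 s.
At the end, for the whole second after the job is handed in: Both rollers lie in the catch tray, both lock cylinders lie inside the grey bin (not above its rim), the board lies flat on the rest between the guides (within 12 mm sideways, its front edge at most about 30 mm from the stop, within about 7 degrees in line), all released and at rest (x of roller_1 in the frame of rest between 0.07 and 0.205 m and y of roller_1 in the frame of rest between -0.106 and 0.106 m and z of roller_1 in the frame of rest between 0 and 0.05 m and x of roller_2 in the frame of rest between 0.07 and 0.205 m and y of roller_2 in the frame of rest between -0.106 and 0.106 m and z of roller_2 in the frame of rest between 0 and 0.05 m and x of board in the frame of rest between -0.03 and 0.012 m and y of board in the frame of rest between -0.012 and 0.012 m and z of board in the frame of rest between 0.044 and 0.056 m and angle between the x axis of board and the x axis of rest, either way round below 0.12 rad and angle between board's own z axis and vertical below 0.05 rad and x of lock_cylinder_1 in the frame of bin between -0.055 and 0.055 m and y of lock_cylinder_1 in the frame of bin between -0.075 and 0.075 m and z of lock_cylinder_1 in the frame of bin between -0.002 and 0.045 m and x of lock_cylinder_2 in the frame of bin between -0.055 and 0.055 m and y of lock_cylinder_2 in the frame of bin between -0.075 and 0.075 m and z of lock_cylinder_2 in the frame of bin between -0.002 and 0.045 m and contact force between each of board, roller_1, roller_2, lock_cylinder_1, lock_cylinder_2 and the fingers below 0.3 N and linear speed of each of board, roller_1, roller_2, lock_cylinder_1, lock_cylinder_2 below 0.03 m/s); the robot touches nothing.
It fails at once if the board is tilted by more than about 17 degrees while held by the bail (angle between board's own z axis and vertical above 0.3 rad and contact force between bail and the fingers above 0.3 N).
It fails at once if a lock cylinder falls into the catch tray ((x of lock_cylinder_1 in the frame of rest between 0.08 and 0.2 m and y of lock_cylinder_1 in the frame of rest between -0.103 and 0.103 m and z of lock_cylinder_1 in the frame of rest between -0.01 and 0.04 m) or (x of lock_cylinder_2 in the frame of rest between 0.08 and 0.2 m and y of lock_cylinder_2 in the frame of rest between -0.103 and 0.103 m and z of lock_cylinder_2 in the frame of rest between -0.01 and 0.04 m)).
It fails at once if a bystander is moved by more than 40 mm (distance of any of car_fob, tape, cutter_wheel from where it was at the start of the episode above 0.04 m).
It also fails if it takes over 72 s, if anything falls off the work surface, if the arm or the gripper's body presses on something with over 40 N, if the wrist force passes 120 N, or if a joint passes its speed limit or range.

## Working session

There is one attempt and no reset: what is moved stays moved. The work goes in short steps, Python scripts to look and compute and a shell command to move; the robot and the scene stay as the last step left them, time stands still between calls to the robot, and variables do not carry over. Pictures are saved under pics/ and viewed, and the job is handed in when it is done.

```bash
ls; mkdir -p pics; python3 - <<'E'
from rig import r,cams
import cv2,json
s=r.sense(); print(s, r.tip_extent)
for n in ["scene","side","wrist"]:
    d=cams.snapshot(n); cv2.imwrite(f"pics/{n}0.png",d["image"][:,:,::-1])
    print(n,{k:(v.tolist() if hasattr(v,'tolist') else v) for k,v in d.items() if k!="image"})
E
```

```text
pics
{'clock': 0.0, 'qpos': array([ 1.01836008e+00,  3.13999400e-01,  4.49571885e-02,  1.30362478e+00,
       -2.50141278e-05,  1.43118948e+00]), 'joint_velocities': array([ 0.00010203,  0.00053812, -0.00126687, -0.00132505,  0.00106108,
       -0.00077727]), 'tau': array([-1.96202127e-04, -4.80623245e+01,  2.98534191e+01,  1.91786938e-02,
       -8.74102011e-05, -4.12184718e-06]), 'ee_pos': array([0.23041805, 0.52620984, 0.21990057]), 'eef_rot': array([-3.13973671e+00, -2.35539580e-04,  2.72876305e+00]), 'wrist_force': array([ 0.26937225,  0.52154847, -0.23361432]), 'ft_torque': array([ 0.02754825, -0.00245058, -0.03189244]), 'finger_gap': 0.9994176406823496} 0.025
scene {'vertical_fov': 57.47083450511585, 'cx': 314.77834422225277, 'cy': 189.70219171723093, 'dist': [-0.07242637024203057, 0.0, 0.0, 0.0, 0.0], 'R': [[-0.9988016654866043, 0.04873080306328871, 0.004532312212595049], [0.0322984931732191, 0.7258997258522589, -0.6870417711801482], [-0.03677010144023247, -0.686072078458541, -0.7266037866675706]], 't': [0.5416128028834684, 0.12853517096562625, 1.0255234366711037]}
side {'ver
[... 157 characters left out ...]
73127, -0.974358028073959, -0.004679451322008234], [-0.841220894177726, 0.1966354548763694, -0.5036684475767668], [0.49167354142324565, -0.10936604140860759, -0.8638843659025983]], 't': [0.014416388844604952, 0.5412303168807354, 0.6411500647203545]}
wrist {'vertical_fov': 68.27180887339979, 'cx': 319.99563524718843, 'cy': 198.40579478226257, 'dist': [-0.01490379148688322, 0.0, 0.0, 0.0, 0.0], 'T_tool_cam': [[0.0012575831893295788, -0.9519827365503502, -0.3061491267252423, 0.07955835691156755], [0.9999991866121009, 0.0011320671655962614, 0.0005875364404505226, 0.0006171638220564546], [-0.0002127431742614544, -0.3061496165831981, 0.951983385887749, -0.15157578583843487], [0.0, 0.0, 0.0, 1.0]]}
```

View pics/scene0.png

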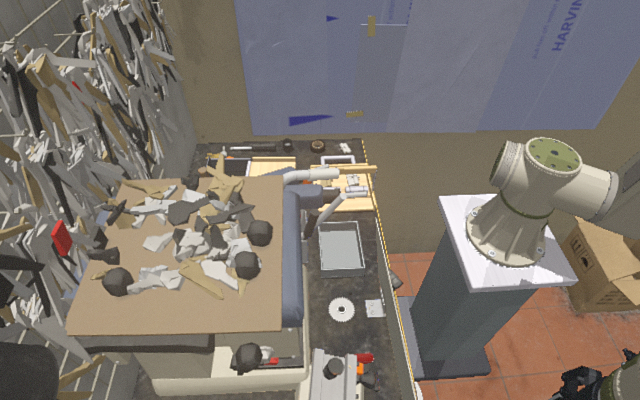

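View pics/side0.png

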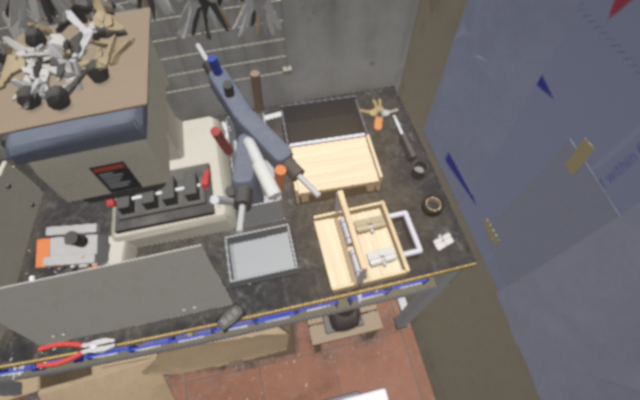

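View pics/wrist0.png

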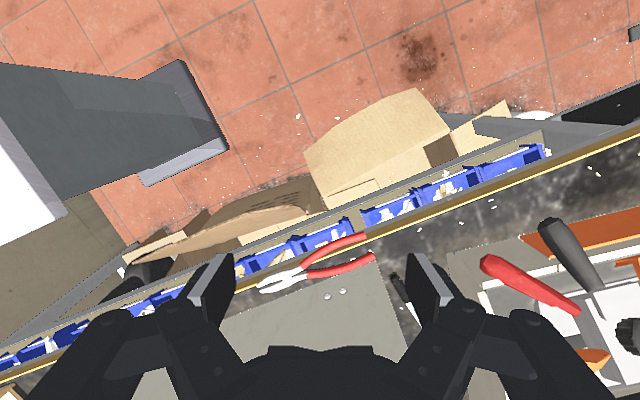

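```bash
cat > h.py <<'E'
import numpy as np,cv2
from scipy.spatial.transform import Rotation as Ro
def K(d):
    h=d["image"].shape[0]; f=h/2/np.tan(np.radians(d["vertical_fov"])/2)
    return np.array([[f,0,d["cx"]],[0,f,d["cy"]],[0,0,1.]])
def ext(d,s=None):
    if "R" in d: return np.array(d["R"]),np.array(d["t"])
    T=np.array(d["T_tool_cam"]); Rt=Ro.from_euler('xyz',s["eef_rot"]).as_matrix()
    Rc=Rt@T[:3,:3]; tc=Rt@T[:3,3]+s["ee_pos"]
    return Rc.T,-Rc.T@tc
def pix(d,X,s=None):
    R,t=ext(d,s); p,_=cv2.projectPoints(np.array(X,float).reshape(-1,3),cv2.Rodrigues(R)[0],t,K(d),np.array(d["dist"])); return p.reshape(-1,2)
def ray(d,uv,s=None):
    R,t=ext(d,s); p=cv2.undistortPoints(np.array(uv,float).reshape(-1,1,2),K(d),np.array(d["dist"])).reshape(-1,2)
    v=np.c_[p,np.ones(len(p))]@R; return -R.T@t,v
def atz(d,uv,z,s=None):
    c,v=ray(d,uv,s); z=np.broadcast_to(z,len(v)); return c+v*((z-c[2])/v[:,2])[:,None]
E
python3 - <<'E'
import cv2
a=cv2.imread("pics/side0.png"); cv2.imwrite("pics/side0c.png",cv2.resize(a[80:300,210:475],None,fx=3,fy=2.7,interpolation=cv2.INTER_CUBIC)[:, :800])
a=cv2.imread("pics/scene0.png"); cv2.imwrite("pics/scene0c.png",cv2.resize(a[130:280,190:400],None,fx=3.8,fy=3.8,interpolation=cv2.INTER_CUBIC))
E
```

```text
(no output)
```

View pics/side0c.png

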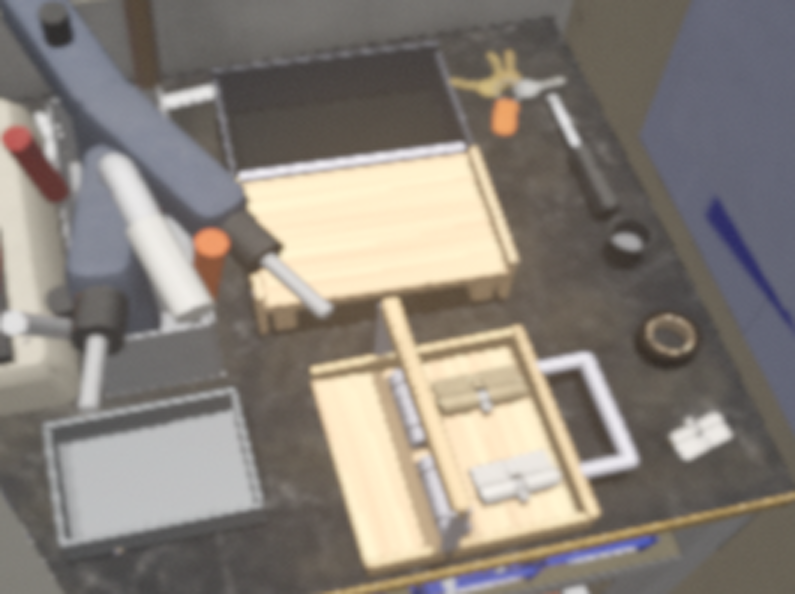

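View pics/scene0c.png

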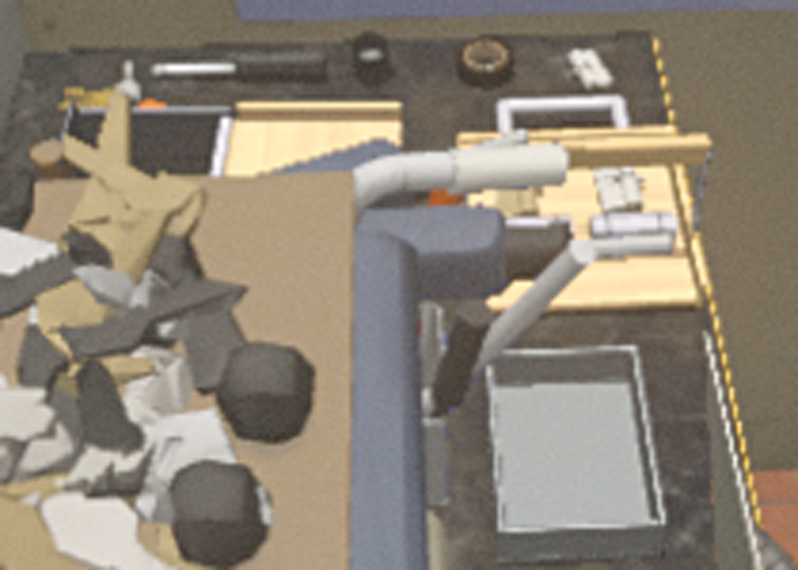

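```bash
cat > tri.py <<'E'
from h import *
def tri(d1,u1,d2,u2):
    c1,v1=ray(d1,[u1]);c2,v2=ray(d2,[u2]);v1=v1[0];v2=v2[0]
    A=np.c_[v1,-v2];s=np.linalg.lstsq(A,c2-c1,rcond=None)[0]
    a=c1+v1*s[0];b=c2+v2*s[1];return (a+b)/2,np.linalg.norm(a-b)
E
python3 - <<'E'
from tri import *
from rig import cams
S=cams.snapshot("scene");D=cams.snapshot("side")
sc=lambda p:(190+p[0]/3.8,130+p[1]/3.8); sd=lambda p:(210+p[0]/3,80+p[1]/2.7)
for n,a,b in [("A",(670,240),(325,310)),("fat-long",(565,165),(325,310)),("A-left",(670,240),(90,400)),("fat-fat",(565,165),(205,310)),("A-fat",(670,240),(205,310)),("x",(590,250),(205,310)),
 ("x",(590,250),(325,310)),("bail near",(708,145),(455,515)),("bail far?",(570,150),(390,300)),("cornerrear near",(683,240),(598,515))]:
    p,g=tri(S,sc(a),D,sd(b)); print(n,p.round(3),round(g,3))
print(-S["R"].T@S["t"],-D["R"].T@D["t"])
# board fit
m=np.array([[70,-92,32],[-105,-92,36],[-105,92,36],[70,92,0],[16,-92,128],[16,92,128],[-153,-50,26],[-153,50,26]])/1e3
uv=np.array([sd(p) for p in [(312,372),(522,328),(598,515),(365,568),(385,302),(457,515),(588,355),(635,463)]])
from scipy.optimize import least_squares
def f(x):
    c,s=np.cos(x[2]),np.sin(x[2]);X=m@np.array([[c,s,0],[-s,c,0],[0,0,1]])+[x[0],x[1],0]
    return (pix(D,X)-uv).ravel()
o=least_squares(f,[.45,-.15,1.5]);print(o.x,o.fun.reshape(-1,2).round(1))
for n,z,pts in [("rest plat",.05,[(242,178),(468,152),(500,275),(262,305)]),("bin rim",.04,[(45,425),(235,390),(262,497),(62,548)])]:
    print(n,atz(D,[sd(p) for p in pts],z)[:,:2].round(3).tolist())
for n,p in [("smallcyl",(700,435)),("tape",(668,337)),("roller",(407,405)),("roller2",(436,490)),("brass",(483,388)),("steel",(515,478))]:
    print(n,atz(D,[sd(p)],.012)[0].round(3))
E
```

```text
A [ 0.451 -0.062  0.196] 0.12
fat-long [ 0.49  -0.094  0.19 ] 0.036
A-left [0.436 0.049 0.251] 0.006
fat-fat [ 0.489 -0.025  0.242] 0.008
A-fat [ 0.456 -0.001  0.24 ] 0.086
x [ 0.49  -0.012  0.204] 0.055
x [ 0.49 -0.08  0.15] 0.089
bail near [ 0.36  -0.158  0.125] 0.003
bail far? [ 0.488 -0.133  0.176] 0.054
cornerrear near [ 0.363 -0.286 -0.079] 0.073
[0.57452088 0.58388612 0.83100349] [ 0.14330076 -0.0222583   0.82654761]
[ 0.45132359 -0.17133957  1.57531215] [[-0.5 -1.9]
 [-0.2 -1.3]
 [ 0.6  0.4]
 [ 0.6  3.8]
 [-1.2 -1.3]
 [-1.1 -1. ]
 [ 1.5  1.5]
 [ 0.7 -0.9]]
rest plat [[0.747, -0.086], [0.733, -0.286], [0.59, -0.271], [0.603, -0.075]]
bin rim [[0.531, 0.11], [0.531, -0.038], [0.431, -0.039], [0.421, 0.11]]
smallcyl [ 0.417 -0.387  0.012]
tape [ 0.515 -0.399  0.012]
roller [ 0.499 -0.169  0.012]
roller2 [ 0.417 -0.17   0.012]
brass [ 0.501 -0.233  0.012]
steel [ 0.414 -0.232  0.012]
```

```bash
python3 - <<'E'
from tri import *
from rig import cams
S=cams.snapshot("scene");D=cams.snapshot("side")
for n,a,b in [("machtop near-right corner",(283,177),(150,88)),("machtop near-left",(282,332),(2,133)),("knob",(307,232),(242,190)),("knobA",(308,215),(242,205))]:
    p,g=tri(S,a,D,b); print(n,p.round(3),round(g,3))
for z in (.1,.15,.2,.25,.3): print(z,atz(D,[(319,195),(300,168),(240,155)],z).round(3).tolist(), pix(S,atz(D,[(319,195),(300,168)],z)).round(0).tolist())
for n in ["scene","side"]:
    d={"scene":S,"side":D}[n]["image"][:,:,::-1]
    c=d[140:290,270:390] if n=="scene" else d[40:260,180:340]
    f=5 if n=="scene" else 3.6
    cv2.imwrite(f"pics/{n}1z.png",cv2.resize(c,None,fx=f if n=="side" else 5,fy=f if n=="side" else 4,interpolation=cv2.INTER_CUBIC)[:600])
E
```

```text
machtop near-right corner [0.613 0.143 0.413] 0.027
machtop near-left [0.612 0.398 0.39 ] 0.02
knob [0.574 0.053 0.136] 0.026
knobA [0.55  0.042 0.158] 0.027
0.1 [[0.557, -0.118, 0.1], [0.639, -0.091, 0.1], [0.709, 0.042, 0.1]] [[307.0, 187.0], [278.0, 195.0]]
0.15 [[0.529, -0.111, 0.15], [0.605, -0.086, 0.15], [0.67, 0.038, 0.15]] [[318.0, 175.0], [290.0, 183.0]]
0.2 [[0.5, -0.105, 0.2], [0.571, -0.082, 0.2], [0.631, 0.033, 0.2]] [[329.0, 163.0], [302.0, 170.0]]
0.25 [[0.472, -0.098, 0.25], [0.537, -0.077, 0.25], [0.592, 0.029, 0.25]] [[342.0, 149.0], [316.0, 156.0]]
0.3 [[0.443, -0.092, 0.3], [0.502, -0.072, 0.3], [0.553, 0.024, 0.3]] [[356.0, 134.0], [331.0, 140.0]]
```

```bash
python3 -m jog '[[[0,0,-40],0,85],[[0,0,-40],0,85],[[0,0,-40],0,85],[[0,0,-40],0,85],[[0,0,-40],0,85],[[0,0,0],0.1,85],[[0,0,0],0.1,85],[[0,0,0],0.1,85]]' 80
```

```text
clock: 1.02
ee_pos: [0.2311, 0.5273, 0.422]
eef_rot: [3.139, -0.0, 2.424]
wrist_force: [-0.0, -0.1, -0.5]
finger_gap: 0.996
```

View pics/scene1z.png

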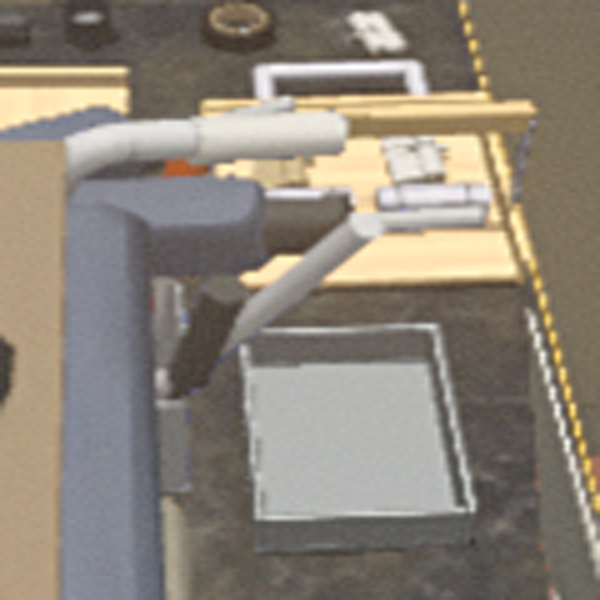

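View pics/side1z.png

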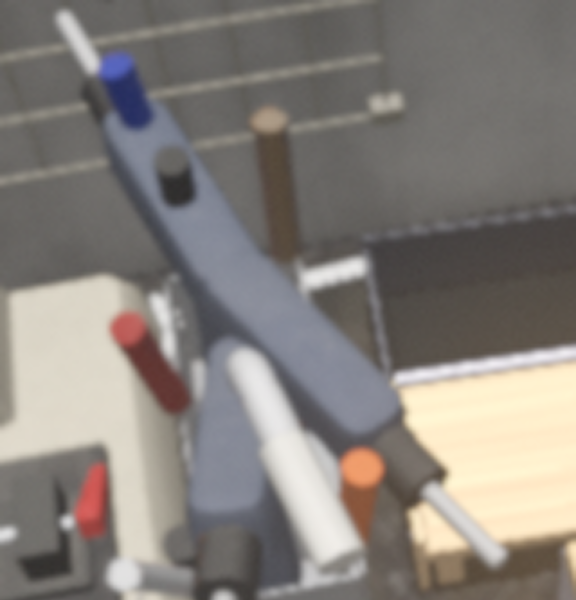

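```bash
python3 -m jog '[[[-34,-20,0],0.1,85],[[-34,-20,0],0.1,85],[[-34,-20,0],0.1,85],[[-34,-20,0],0.1,85],[[-34,-20,0],0.1,85],[[-34,-20,0],0.1,85],[[-34,-20,0],0.1,85],[[-34,-20,0],0.0,85]]'; python3 - <<'E'
from tri import *
from rig import cams
S=cams.snapshot("scene");D=cams.snapshot("side")
for n,a,b in [("long tip",(324,166),(319,195)),("short tip/368",(368,194),(240,230)),("short/343",(343,197),(240,230)),("white/343",(343,197),(213,200)),("knobshort/332",(332,195),(242,196)),("knob/311",(311,225),(242,196))]:
    p,g=tri(S,a,D,b); print(n,p.round(3),round(g,3))
E
```

```text
clock: 1.68
ee_pos: [0.2229, 0.2178, 0.4205]
eef_rot: [3.141, 0.0, 1.724]
wrist_force: [1.2, -1.3, 0.0]
finger_gap: 0.993
long tip [ 0.512 -0.108  0.184] 0.005
short tip/368 [0.432 0.05  0.249] 0.007
short/343 [0.468 0.044 0.218] 0.034
white/343 [0.489 0.083 0.276] 0.001
knobshort/332 [0.508 0.038 0.236] 0.003
knob/311 [0.558 0.049 0.149] 0.011
```

```bash
cat > plan.py <<'E'
import sys,numpy as np
from rig import r
def plan(tx,ty,tz,tyaw,n):
    s=r.sense();p=s["ee_pos"];y=s["eef_rot"][2];dy=(tyaw-y+np.pi)%(2*np.pi)-np.pi
    d=np.array([tx,ty,tz])-p; w=d/n*1e3
    for i in range(n):
        a=y+dy*i/n; print(i,[round(w[0]*np.cos(a)+w[1]*np.sin(a),1),round(w[0]*np.sin(a)-w[1]*np.cos(a),1),round(-w[2],1)],round(-dy/n,3))
if __name__=="__main__": plan(*map(float,sys.argv[1:5]),int(sys.argv[5]))
E
python3 plan.py .40 -.2 .42 3.14159 16
```

```text
0 [np.float64(-27.4), np.float64(7.1), np.float64(0.1)] -0.089
1 [np.float64(-27.9), np.float64(4.6), np.float64(0.1)] -0.089
2 [np.float64(-28.2), np.float64(2.1), np.float64(0.1)] -0.089
3 [np.float64(-28.3), np.float64(-0.4), np.float64(0.1)] -0.089
4 [np.float64(-28.1), np.float64(-2.9), np.float64(0.1)] -0.089
5 [np.float64(-27.8), np.float64(-5.3), np.float64(0.1)] -0.089
6 [np.float64(-27.2), np.float64(-7.8), np.float64(0.1)] -0.089
7 [np.float64(-26.4), np.float64(-10.2), np.float64(0.1)] -0.089
8 [np.float64(-25.4), np.float64(-12.5), np.float64(0.1)] -0.089
9 [np.float64(-24.2), np.float64(-14.6), np.float64(0.1)] -0.089
10 [np.float64(-22.8), np.float64(-16.7), np.float64(0.1)] -0.089
11 [np.float64(-21.2), np.float64(-18.7), np.float64(0.1)] -0.089
12 [np.float64(-19.5), np.float64(-20.5), np.float64(0.1)] -0.089
13 [np.float64(-17.6), np.float64(-22.1), np.float64(0.1)] -0.089
14 [np.float64(-15.6), np.float64(-23.6), np.float64(0.1)] -0.089
15 [np.float64(-13.4), np.float64(-24.9), np.float64(0.1)] -0.089
```

```bash
python3 -m jog '[[[-27,7,0],-0.089,85],[[-28,5,0],-0.089,85],[[-28,2,0],-0.089,85],[[-28,0,0],-0.089,85],[[-28,-3,0],-0.089,85],[[-28,-5,0],-0.089,85],[[-27,-8,0],-0.089,85],[[-26,-10,0],-0.089,85]]' 
python3 -m jog '[[[-25,-13,0],-0.089,85],[[-24,-15,0],-0.089,85],[[-23,-17,0],-0.089,85],[[-21,-19,0],-0.089,85],[[-19,-20,0],-0.089,85],[[-18,-22,0],-0.089,85],[[-16,-24,0],-0.089,85],[[-13,-25,0],-0.089,85]]' 
python3 - <<'E'
from rig import r,cams
import cv2
s=r.sense();d=cams.snapshot("wrist");cv2.imwrite("pics/w1.png",d["image"][:,:,::-1])
d=cams.snapshot("side");cv2.imwrite("pics/s1.png",d["image"][:,:,::-1])
E
```

```text
clock: 2.45
ee_pos: [0.3137, 0.0134, 0.4209]
eef_rot: [3.141, 0.001, 2.441]
wrist_force: [1.6, 0.7, 0.3]
finger_gap: 0.996
clock: 3.12
ee_pos: [0.403, -0.195, 0.4206]
eef_rot: [3.142, 0.0, -3.131]
wrist_force: [0.6, -0.2, 0.6]
finger_gap: 0.997
```

View pics/w1.png

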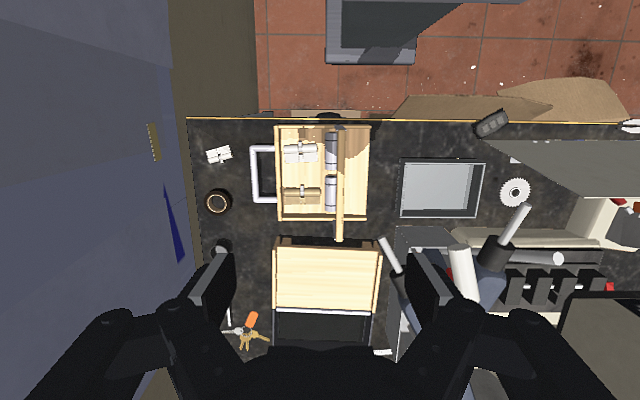

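View pics/s1.png

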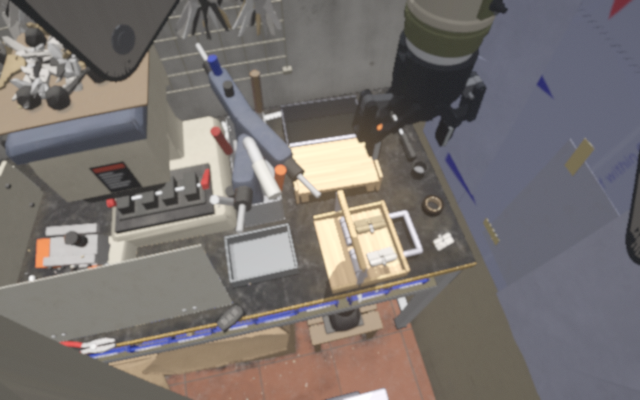

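```bash
python3 - <<'E'
import cv2
a=cv2.imread("pics/w1.png"); 
cv2.imwrite("pics/w1a.png",cv2.resize(a[105:255,185:385],None,fx=4,fy=4,interpolation=cv2.INTER_CUBIC))
cv2.imwrite("pics/w1b.png",cv2.resize(a[140:360,345:575],None,fx=3,fy=2.7,interpolation=cv2.INTER_CUBIC))
E
```

```text
(no output)
```

View pics/w1a.png

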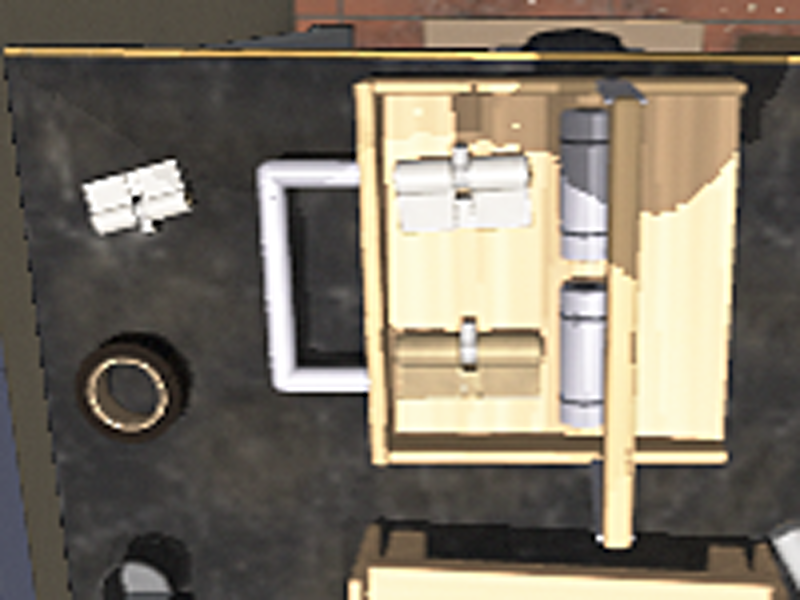

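View pics/w1b.png

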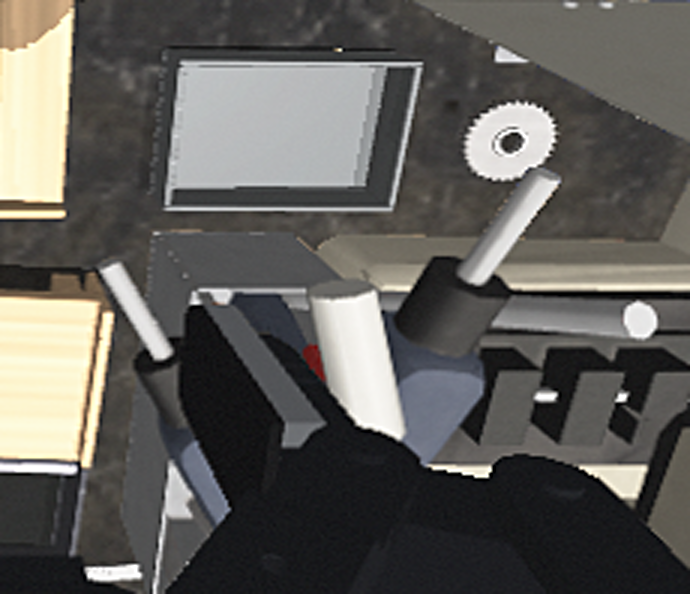

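```bash
cat > fit1.py <<'E'
from tri import *
from rig import cams,r
from scipy.optimize import least_squares
s=r.sense();W=cams.snapshot("wrist");D=cams.snapshot("side");S=cams.snapshot("scene")
def multi(obs):
    A=[];b=[]
    for d,u,st in obs:
        c,v=ray(d,[u],st);v=v[0]/np.linalg.norm(v[0]);P=np.eye(3)-np.outer(v,v);A.append(P);b.append(P@c)
    x=np.linalg.lstsq(np.vstack(A),np.hstack(b),rcond=None)[0]
    return x.round(3),[np.round(np.linalg.norm(a@x-q),3) for a,q in zip(A,b)]
wb=lambda p:(345+p[0]/3,140+p[1]/2.7)
wa=lambda p:(185+p[0]/4,105+p[1]/4)
print("cam",ray(W,[(0,0)],s)[0])
for n,o in {"long tip":[(W,wb((108,266)),s),(D,(319,195),None),(S,(324,166),None)],
"long knob":[(W,wb((152,360)),s),(D,(180+430/3.6,40+485/3.6),None)],
"short tip":[(W,wb((548,178)),s),(D,(240,230),None),(S,(368,194),None)],
"short tip WD":[(W,wb((548,178)),s),(D,(240,230),None)],
"short tip WS":[(W,wb((548,178)),s),(S,(368,194),None)],
"short tip WS2":[(W,wb((548,178)),s),(S,(343,197),None)],
"rod3 ":[(W,wb((640,320)),s),(S,(343,197),None)],
"rod3 D":[(W,wb((640,320)),s),(D,(213,200),None)],
"fat":[(W,wb((345,287)),s),(D,(276,194),None),(S,(339,173),None)]}.items(): print(n,*multi(o))
m=np.array([[-105,-92,36],[-105,92,36],[70,92,32],[70,-92,32],[4,-92,128],[16,-92,128],[-153,-50,26],[-153,50,26]])/1e3
uv=np.array([wa(p) for p in [(378,463),(357,82),(746,82),(728,463),(606,548),(633,548),(273,391),(257,162)]])
def T(x,m):
    c,q=np.cos(x[2]),np.sin(x[2]);return m@np.array([[c,q,0],[-q,c,0],[0,0,1]])+[x[0],x[1],x[3] if len(x)>3 else 0]
o=least_squares(lambda x:(pix(W,T(x,m),s)-uv).ravel(),[.45,-.17,1.57]);print("board W",o.x,o.fun.reshape(-1,2).round(1).tolist())
B=o.x
print("bail",T(B,np.array([[.010,0,.116]])))
for n,p in [("steel",(463,195)),("brass",(470,368)),("r1",(585,185)),("r2",(583,355)),("small",(137,197)),("tape",(130,390))]: print(n,atz(W,[wa(p)],.02,s).round(3))
E
python3 fit1.py
```

```text
cam [ 0.32493443 -0.19640013  0.57054059]
long tip [ 0.511 -0.108  0.184] [np.float64(0.002), np.float64(0.001), np.float64(0.004)]
long knob [ 0.569 -0.079  0.178] [np.float64(0.0), np.float64(0.0)]
short tip [0.434 0.049 0.248] [np.float64(0.003), np.float64(0.002), np.float64(0.005)]
short tip WD [0.437 0.048 0.247] [np.float64(0.0), np.float64(0.0)]
short tip WS [0.433 0.049 0.247] [np.float64(0.004), np.float64(0.004)]
short tip WS2 [0.462 0.053 0.234] [np.float64(0.022), np.float64(0.022)]
rod3  [0.49  0.079 0.272] [np.float64(0.001), np.float64(0.001)]
rod3 D [0.495 0.085 0.266] [np.float64(0.0), np.float64(0.0)]
fat [ 0.489 -0.023  0.246] [np.float64(0.001), np.float64(0.004), np.float64(0.004)]
board W [ 0.45142882 -0.1718327   1.57924553] [[-1.3, 0.9], [-0.7, -0.7], [0.8, -1.0], [0.5, -0.0], [0.1, 0.7], [0.6, 0.7], [-0.1, -3.1], [0.1, 2.5]]
bail [[ 0.45134433 -0.16183305  0.116     ]]
steel [[ 0.414 -0.231  0.02 ]]
brass [[ 0.499 -0.229  0.02 ]]
r1 [[ 0.409 -0.174  0.02 ]]
r2 [[ 0.492 -0.174  0.02 ]]
small [[ 0.416 -0.384  0.02 ]]
tape [[ 0.511 -0.397  0.02 ]]
```

```bash
python3 - <<'E'
import cv2
a=cv2.imread("pics/w1.png"); 
cv2.imwrite("pics/w1c.png",cv2.resize(a[225:355,255:400],None,fx=5,fy=4.5,interpolation=cv2.INTER_CUBIC))
a=cv2.imread("pics/side0.png"); 
cv2.imwrite("pics/s0c.png",cv2.resize(a[85:215,270:400],None,fx=5,fy=4.5,interpolation=cv2.INTER_CUBIC))
E
```

```text
(no output)
```

View pics/w1c.png

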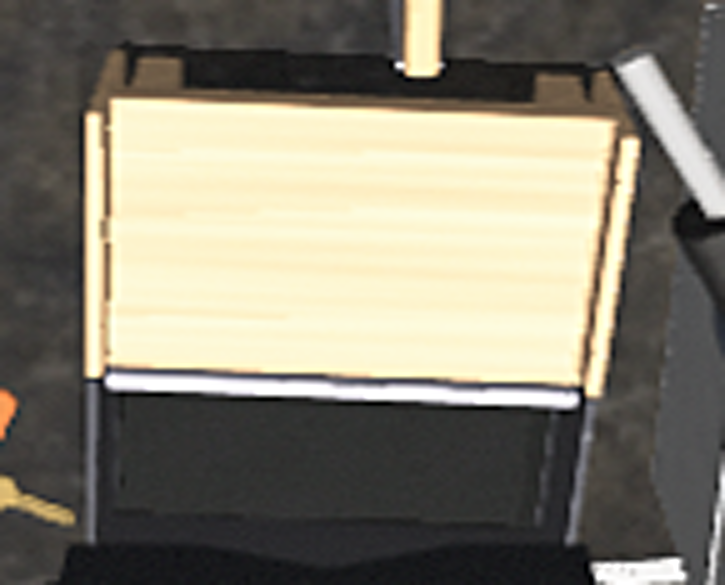

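View pics/s0c.png

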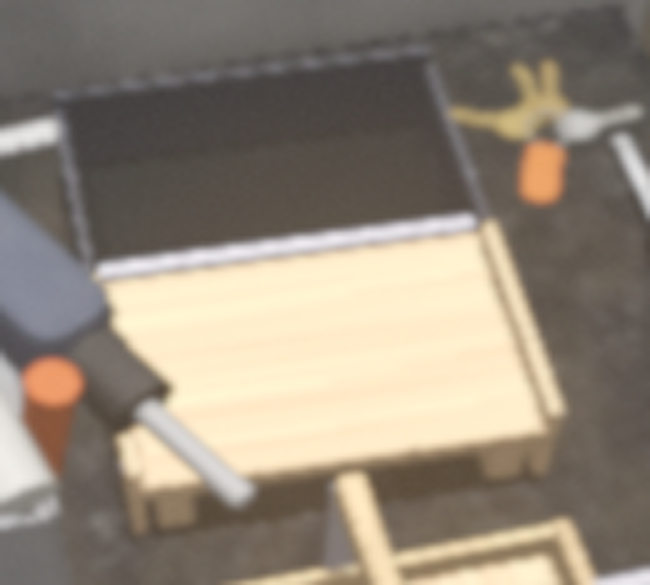

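```bash
cat >> fit1.py <<'E'
print("---rest")
wc=lambda p:(255+p[0]/5,225+p[1]/4.5); sc=lambda p:(270+p[0]/5,85+p[1]/4.5)
m=np.array([[-70,-100,50],[-70,100,50],[71,-100,50],[71,100,50]])/1e3
uw=np.array([wc(p) for p in [(112,98),(615,118),(107,372),(580,385)]])
us=np.array([sc(p) for p in [(555,432),(145,488),(476,236),(103,278)]])
fw=lambda x:(pix(W,T(x,m),s)-uw).ravel(); fs=lambda x:(pix(D,T(x,m))-us).ravel()
for n,f in [("W",fw),("S",fs),("both",lambda x:np.r_[fw(x),fs(x)])]:
    o=least_squares(f,[.67,-.18,-.07]);print(n,o.x.round(4),o.fun.reshape(-1,2).round(1).tolist())
R=o.x
print("bin W",atz(W,[wb(p) for p in [(163,210),(393,212),(425,62),(182,60)]],.04,s).round(3).tolist())
for bx in (-.012,): 
    print("bail target",T(R,np.array([[bx+.01,0,.166],[bx-.147,0,.076],[bx,0,.05]])))
E
python3 fit1.py | sed -n '/rest/,$p'
```

```text
---rest
W [ 0.6655 -0.1779 -0.0407] [[-0.5, 0.3], [0.2, 0.1], [0.3, -0.6], [-0.0, 0.2]]
S [ 0.6656 -0.1823 -0.0497] [[-1.2, -0.0], [0.2, 0.1], [0.7, -0.7], [0.4, 0.7]]
both [ 0.6654 -0.1796 -0.0442] [[-1.3, 0.1], [-0.5, 0.2], [-0.6, -0.8], [-0.9, 0.3], [-2.1, 0.0], [-0.7, 0.6], [-0.4, -0.6], [-0.8, 1.2]]
bin W [[0.532, -0.037, 0.04], [0.533, 0.113, 0.04], [0.424, 0.114, 0.04], [0.423, -0.035, 0.04]]
bail target [[ 0.66338893 -0.17954698  0.166     ]
 [ 0.50654203 -0.17261521  0.076     ]
 [ 0.65339868 -0.17910547  0.05      ]]
```

```bash
python3 -m jog '[[[-11,8,20],0,85],[[-11,8,38],0,85],[[-11,8,38],0,85],[[-10,9,38],0,85],[[0,0,38],0,85],[[0,0,30],0,85],[[0,0,18],0,85],[[0,0,0],0,85]]' 110
python3 - <<'E'
from rig import r,cams
from h import *
s=r.sense();d=cams.snapshot("wrist");cv2.imwrite("pics/w2.png",d["image"][:,:,::-1])
print(s["ee_pos"],s["eef_rot"])
B=[.4514,-.1718,1.579]
p=pix(d,[[.36,-.168,.128],[.36,-.156,.128],[.4513,-.1678,.128],[.4513,-.1558,.128]],s);print(p.round(0))
E
```

```text
clock: 4.18
ee_pos: [0.4422, -0.1578, 0.1972]
eef_rot: [3.138, -0.006, -3.134]
wrist_force: [-0.1, 0.2, 0.0]
finger_gap: 0.998
[ 0.44216318 -0.15776152  0.19715185] [ 3.13802215 -0.00583296 -3.13383258]
[[305. 100.]
 [322. 100.]
 [306. 219.]
 [321. 219.]]
```

View pics/w2.png

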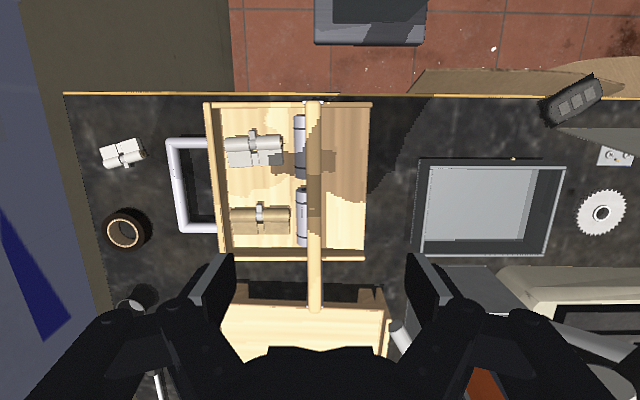

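```bash
python3 -m jog '[[[-4,-4,25],0,60],[[0,0,25],0,50],[[0,0,20],0,40],[[0,0,7],0,30],[[0,0,0],0,10],[[0,0,0],0,0],[[0,0,0],0,0],[[0,0,0],0,0]]' 110
python3 - <<'E'
from rig import r,cams
from h import *
s=r.sense();d=cams.snapshot("wrist");cv2.imwrite("pics/w3.png",d["image"][:,:,::-1]); print(s["wrist_force"],s["ft_torque"],s["finger_gap"])
E
```

```text
clock: 4.9
ee_pos: [0.4501, -0.1649, 0.1256]
eef_rot: [-3.14, 0.003, -3.135]
wrist_force: [-0.8, -0.2, 0.3]
finger_gap: -0.001
[-0.8286168  -0.17958059  0.31679769] [-0.03012315 -0.04867675 -0.02051741] -0.0014355705536551267
```

View pics/w3.png

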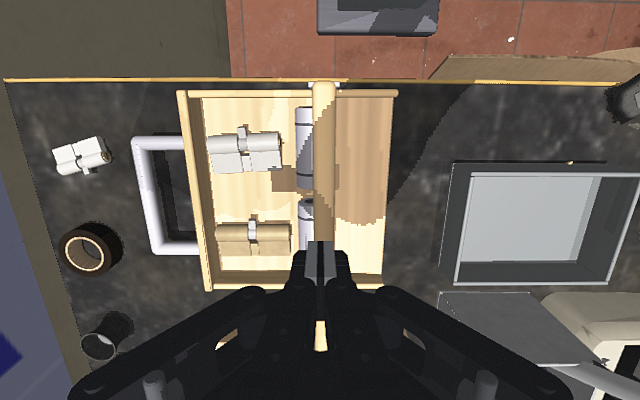

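```bash
python3 - <<'E'
from rig import r,cams
from h import *
s=r.sense();print(s["finger_gap"],s["ee_pos"])
d=cams.snapshot("wrist");
cv2.imwrite("pics/w3z.png",cv2.resize(d["image"][220:380,240:400,::-1],None,fx=3.7,fy=3.7))
print(pix(d,[[.4013,-.168,.128],[.4013,-.156,.128],[.36,-.168,.128],[.36,-.156,.128]],s).round(0).tolist(),"shut tips", pix(d,[s["ee_pos"]-[0,0,.025],s["ee_pos"]],s).round(0).tolist())
d=cams.snapshot("side"); cv2.imwrite("pics/s3.png",cv2.resize(d["image"][120:300,280:480,::-1],None,fx=4,fy=3.3))
E
```

```text
-0.0007782974236666162 [ 0.44986756 -0.16471846  0.12533265]
[[312.0, 166.0], [336.0, 167.0], [312.0, 80.0], [338.0, 80.0]] shut tips [[318.0, 231.0], [318.0, 249.0]]
```

View pics/w3z.png

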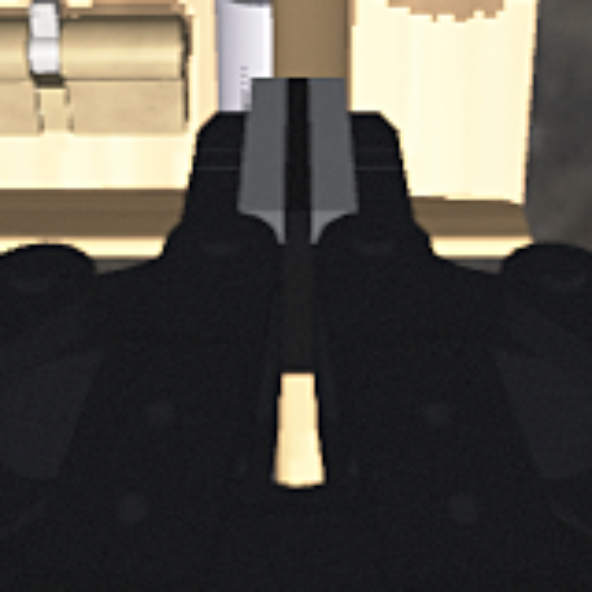

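View pics/s3.png

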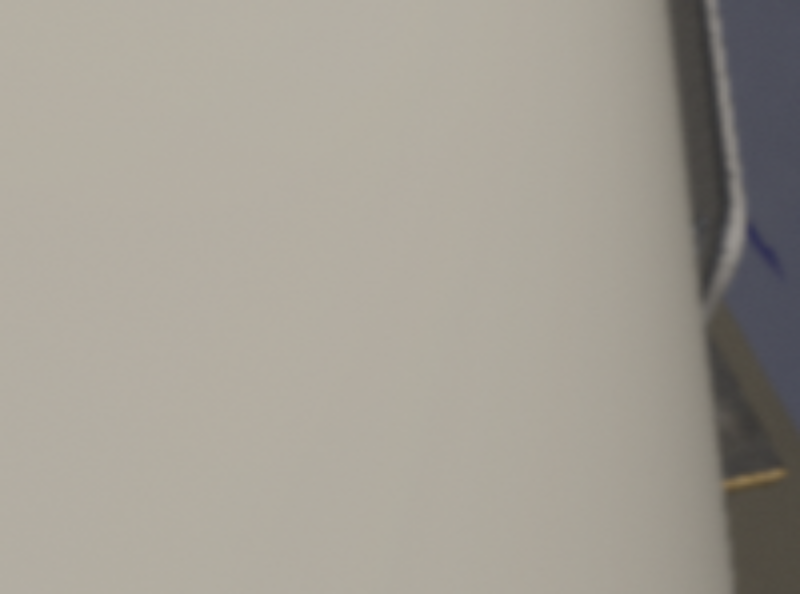

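```bash
python3 - <<'E'
from rig import r,cams
from h import *
s=r.sense();print(s["finger_gap"],s["ee_pos"],s["clock"])
d=cams.snapshot("wrist")
for z in (.1,.11,.12,.13,.14,.15): print(z,pix(d,[[.439,-.165,z],[.461,-.165,z]],s).round(1).tolist())
print(pix(d,[[.543,-.168,.128],[.543,-.156,.128]],s).round(0).tolist())
B=[.4514,-.1718,1.579]
c,q=np.cos(B[2]),np.sin(B[2])
m=np.array([[-105,-92,36],[-105,92,36],[70,92,32],[70,-92,32],[-153,-50,26],[-153,50,26]])/1e3
X=m@np.array([[c,q,0],[-q,c,0],[0,0,1]])+[B[0],B[1],0]
print(pix(d,X,s).round(0).tolist())
E
```

```text
-0.0028198119285509256 [ 0.44941452 -0.16449727  0.12470394] 5.05
0.1 [[317.6, 216.3], [317.4, 247.3]]
0.11 [[317.5, 222.3], [317.3, 254.6]]
0.12 [[317.3, 229.0], [317.1, 262.8]]
0.13 [[317.1, 236.5], [317.0, 271.9]]
0.14 [[316.9, 244.9], [316.8, 282.0]]
0.15 [[316.7, 254.5], [316.5, 293.5]]
[[312.0, 378.0], [330.0, 378.0]]
[[202.0, 293.0], [172.0, 89.0], [399.0, 89.0], [384.0, 291.0], [150.0, 249.0], [129.0, 143.0]]
```

```bash
python3 - <<'E'
from rig import r,cams
from h import *
d=cams.snapshot("wrist");T=np.linalg.inv(d["T_tool_cam"])
def P(X):
    X=np.array(X,float)/1e3; p,_=cv2.projectPoints(X,cv2.Rodrigues(T[:3,:3])[0],T[:3,3],K(d),np.array(d["dist"]));return p.reshape(-1,2).round(0).tolist()
for z in (-15,-5,5,12,25): print(z,P([[11,43,z],[-11,43,z],[11,-43,z],[-11,-43,z]]), P([[11,7,z],[11,1.,z],[-11,1,z]]))
E
```

```text
-15 [[402.0, 244.0], [398.0, 281.0], [234.0, 243.0], [238.0, 281.0]] [[332.0, 244.0], [320.0, 244.0], [320.0, 281.0]]
-5 [[397.0, 235.0], [394.0, 271.0], [239.0, 235.0], [242.0, 271.0]] [[331.0, 235.0], [320.0, 235.0], [320.0, 271.0]]
5 [[393.0, 228.0], [390.0, 262.0], [243.0, 228.0], [246.0, 262.0]] [[330.0, 228.0], [320.0, 228.0], [320.0, 262.0]]
12 [[390.0, 223.0], [387.0, 256.0], [246.0, 223.0], [249.0, 256.0]] [[330.0, 223.0], [320.0, 223.0], [320.0, 256.0]]
25 [[385.0, 215.0], [383.0, 246.0], [251.0, 215.0], [254.0, 246.0]] [[329.0, 215.0], [320.0, 215.0], [320.0, 246.0]]
```

```bash
python3 -m jog '[[[0,2,0],0,50],[[0,1,0],0,50],[[0,0,0],0,50],[[0,0,0],0,50],[[0,0,9],0,50],[[0,0,9],0,50],[[0,0,9],0,50],[[0,0,5],0,50]]' 110
python3 - <<'E'
from rig import r,cams
from h import *
s=r.sense();d=cams.snapshot("wrist");
cv2.imwrite("pics/w4z.png",cv2.resize(d["image"][180:380,200:440,::-1],None,fx=3,fy=3)); print(s["ee_pos"],s["finger_gap"])
d=cams.snapshot("scene");cv2.imwrite("pics/sc4.png",cv2.resize(d["image"][130:260,250:430,::-1],None,fx=4,fy=4))
E
```

```text
clock: 5.82
ee_pos: [0.4478, -0.1607, 0.0898]
eef_rot: [3.14, -0.002, -3.135]
wrist_force: [-0.2, -0.0, 0.8]
finger_gap: 0.585
[ 0.44783553 -0.16066535  0.08984673] 0.5850348858501575
```

View pics/w4z.png

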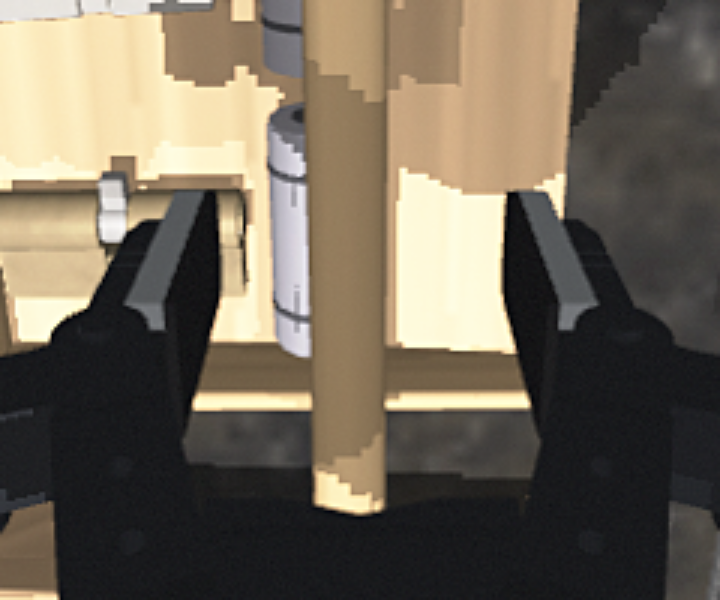

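View pics/sc4.png

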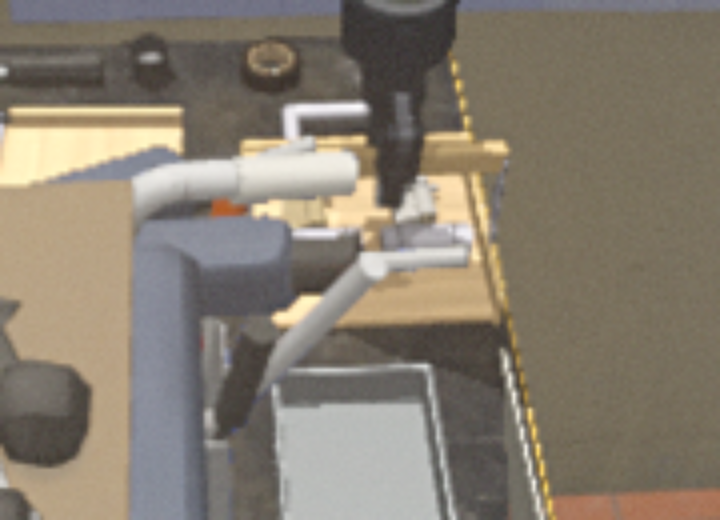

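```bash
python3 - <<'E'
from rig import r,cams
from h import *
s=r.sense();S=cams.snapshot("scene")
c,v=ray(S,[(348.8,181),(352,182)]);
for y in (-.125,-.135): print(c+v*((y-c[1])/v[:,1])[:,None])
E
```

```text
[[ 0.4418833  -0.125       0.11103425]
 [ 0.43257617 -0.125       0.10665842]]
[[ 0.44001223 -0.135       0.1008779 ]
 [ 0.43057381 -0.135       0.09644035]]
```

```bash
python3 -m jog '[[[0,-2,6],0,50],[[0,0,0],0,30],[[0,0,0],0,0],[[0,0,0],0,0],[[0,0,0],0,0],[[0,0,0],0,0],[[0,0,0],0,0],[[0,0,0],0,0]]' 110
python3 - <<'E'
from rig import r,cams
from h import *
s=r.sense();d=cams.snapshot("wrist");
cv2.imwrite("pics/w5z.png",cv2.resize(d["image"][80:380,140:440,::-1],None,fx=2,fy=2)); print(s["ee_pos"],s["finger_gap"],s["wrist_force"],s["ft_torque"])
E
```

```text
clock: 6.63
ee_pos: [0.449, -0.1631, 0.0862]
eef_rot: [3.142, 0.001, -3.135]
wrist_force: [-0.4, 2.3, 5.1]
finger_gap: 0.119
[ 0.449019   -0.16310191  0.08619324] 0.11913365621813626 [-0.38590328  2.27084624  5.08919636] [0.4775741  0.21316618 0.10978091]
```

View pics/w5z.png

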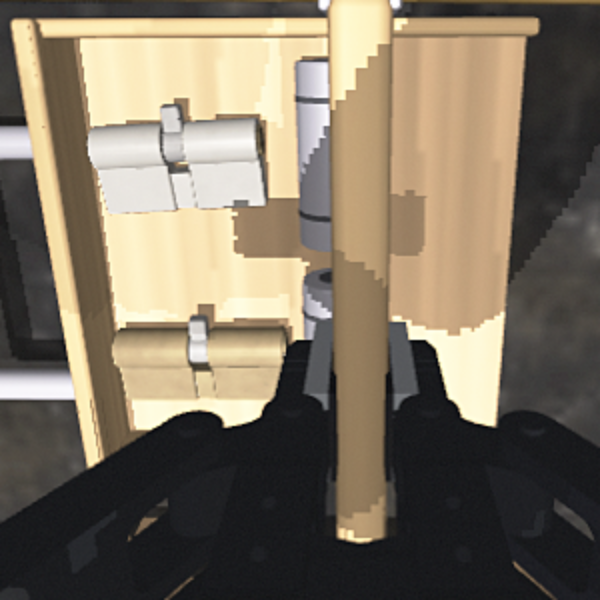

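```bash
python3 -m jog '[[[0,0,-3],0,0],[[0,0,-5],0,0],[[0,0,-7],0,0],[[0,0,-8],0,0],[[0,0,-7],0,0],[[0,0,-6],0,0],[[0,0,-4],0,0],[[0,0,0],0,0]]' 110
python3 - <<'E'
from rig import r,cams
from h import *
s=r.sense();d=cams.snapshot("wrist");
cv2.imwrite("pics/w6.png",d["image"][:,:,::-1]); print(s["ee_pos"],s["finger_gap"],s["wrist_force"],s["ft_torque"])
E
```

```text
clock: 7.35
ee_pos: [0.4496, -0.1636, 0.127]
eef_rot: [-3.141, 0.002, -3.135]
wrist_force: [0.1, -1.1, -7.5]
finger_gap: 0.121
[ 0.44960013 -0.16362682  0.12702878] 0.12123608709931816 [ 0.0864909  -1.14252828 -7.47960393] [ 0.29232193 -0.0565957   0.03061407]
```

View pics/w6.png

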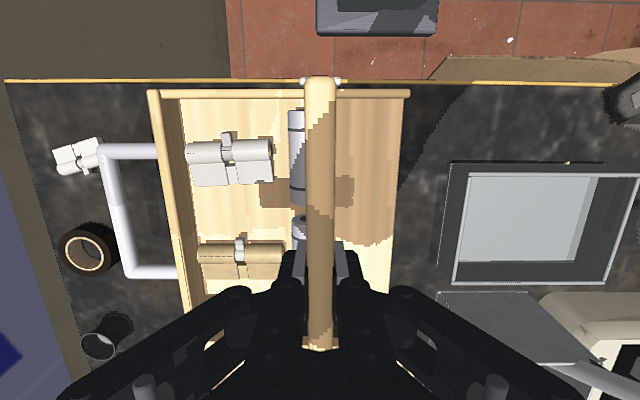

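```bash
python3 -m jog '[[[0,-3,-3],0,0],[[0,-6,-6],0,0],[[0,-9,-9],0,0],[[0,-12,-10],0.02,0],[[0,-12,-9],0.04,0],[[0,-11,-7],0.06,0],[[0,-9,-4],0.08,0],[[0,-5,-2],0.09,0]]' 110
python3 -m jog '[[[0,0,0],0.09,0],[[0,0,0],0.09,0],[[0,0,0],0.09,0],[[0,0,0],0.09,0],[[0,0,0],0.09,0],[[0,0,0],0.09,0],[[0,0,0],0.09,0],[[0,0,0],0.09,0]]'
python3 - <<'E'
from rig import r,cams
from h import *
s=r.sense();d=cams.snapshot("wrist");
cv2.imwrite("pics/w7.png",d["image"][:,:,::-1]); print(s["ee_pos"],s["finger_gap"],s["wrist_force"],s["ft_torque"],s["qpos"])
E
```

```text
clock: 8.07
ee_pos: [0.447, -0.2328, 0.1774]
eef_rot: [-3.14, 0.003, 2.853]
wrist_force: [0.4, 0.0, -8.6]
finger_gap: 0.119
clock: 8.73
ee_pos: [0.4466, -0.2313, 0.1766]
eef_rot: [3.141, 0.001, 2.133]
wrist_force: [0.7, -0.1, -6.9]
finger_gap: 0.123
[ 0.44663545 -0.23133963  0.17659918] 0.12250940662223009 [ 0.65230282 -0.11333718 -6.90220012] [ 0.17121946 -0.26366736 -0.0463126 ] [-6.37535998e-01  1.91811734e-01 -2.23607333e-01  1.15395268e+00
 -1.64962915e-04  3.71144251e-01]
```

View pics/w7.png

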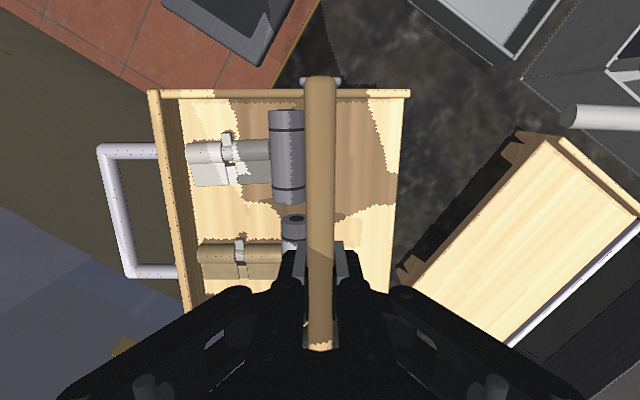

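```bash
python3 -m jog '[[[0,0,0],0.09,0],[[0,0,0],0.09,0],[[0,0,0],0.09,0],[[0,0,0],0.09,0],[[0,0,0],0.09,0],[[0,0,0],0.07,0],[[0,0,0],0.05,0],[[0,3,0],0.034,0]]' 110
python3 -m jog '[[[0,6,0],0,0],[[0,9,0],0,0],[[0,12,0],0,0],[[0,14,0],0,0],[[0,16,0],0,0],[[0,17,0],0,0],[[0,17,0],0,0],[[0,17,0],0,0]]'
python3 - <<'E'
from rig import r,cams
from h import *
s=r.sense();d=cams.snapshot("wrist");
cv2.imwrite("pics/w8.png",d["image"][:,:,::-1]); print(s["ee_pos"],s["finger_gap"],s["wrist_force"],s["ft_torque"])
E
```

```text
clock: 9.45
ee_pos: [0.4492, -0.2311, 0.1765]
eef_rot: [3.141, 0.001, 1.533]
wrist_force: [-1.0, -0.1, -8.3]
finger_gap: 0.122
clock: 10.12
ee_pos: [0.5591, -0.2345, 0.1758]
eef_rot: [3.141, 0.0, 1.536]
wrist_force: [-0.4, -1.1, -7.1]
finger_gap: 0.121
[ 0.55910671 -0.23449712  0.17575813] 0.12117430842686643 [-0.41358239 -1.07189028 -7.0757154 ] [-0.02527892 -0.42498583 -0.01269668]
```

View pics/w8.png

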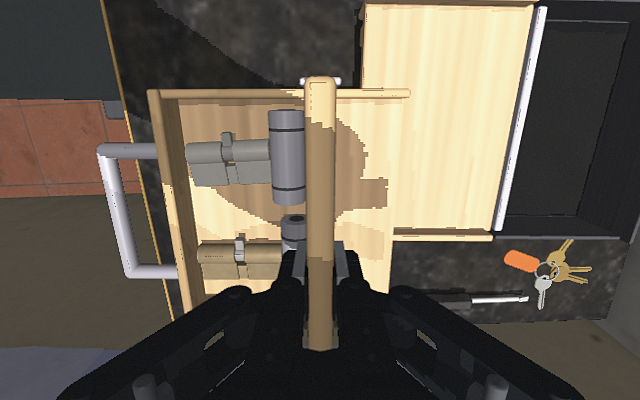

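```bash
python3 -m jog '[[[0,17,0],0,0],[[0,17,0],0,0],[[0,17,0],0,0],[[0,16,0],0,0],[[0,14,0],0,0],[[0,12,0],0,0],[[0,9,0],0,0],[[0,5,0],0,0]]' 110
python3 - <<'E'
from rig import r,cams
from h import *
s=r.sense();d=cams.snapshot("wrist");print(s["ee_pos"],s["eef_rot"])
R=[.6655,-.179,-.042]
c,q=np.cos(R[2]),np.sin(R[2])
T=lambda m:np.array(m)/1e3@np.array([[c,q,0],[-q,c,0],[0,0,1]])+[R[0],R[1],0]
im=d["image"][:,:,::-1].copy()
def line(a,b,col):
    n=20;P=pix(d,T([np.array(a)+(np.array(b)-a)*i/n for i in range(n+1)]),s)
    cv2.polylines(im,[P.round().astype(np.int32)],False,col,1)
line([71,-100,50],[71,100,50],(0,0,255));line([-70,-100,66],[71,-100,66],(0,255,0));line([-70,-100,50],[71,-100,50],(255,0,0));line([-70,100,66],[71,100,66],(0,255,0));line([200,-103,70],[200,103,70],(255,0,255))
line([-70,-100,50],[-70,100,50],(0,0,255))
cv2.imwrite("pics/w9.png",im)
E
```

```text
clock: 10.83
ee_pos: [0.666, -0.2382, 0.1749]
eef_rot: [3.141, 0.0, 1.536]
wrist_force: [0.4, 0.2, -7.1]
finger_gap: 0.123
[ 0.66601417 -0.23816267  0.17489575] [3.14103598e+00 5.14393989e-05 1.53620900e+00]
```

View pics/w9.png

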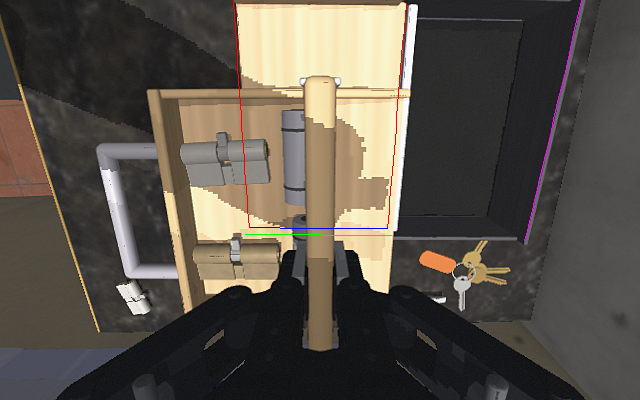

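```bash
python3 - <<'E'
from rig import r,cams
from h import *
d=cams.snapshot("wrist")
cv2.imwrite("pics/w9z.png",cv2.resize(d["image"][0:110,200:440,::-1],None,fx=3.3,fy=3.3,interpolation=cv2.INTER_CUBIC))
cv2.imwrite("pics/s9.png",cv2.resize(cams.snapshot("side")["image"][60:300,230:480,::-1],None,fx=3,fy=2.4))
E
```

```text
(no output)
```

View pics/w9z.png

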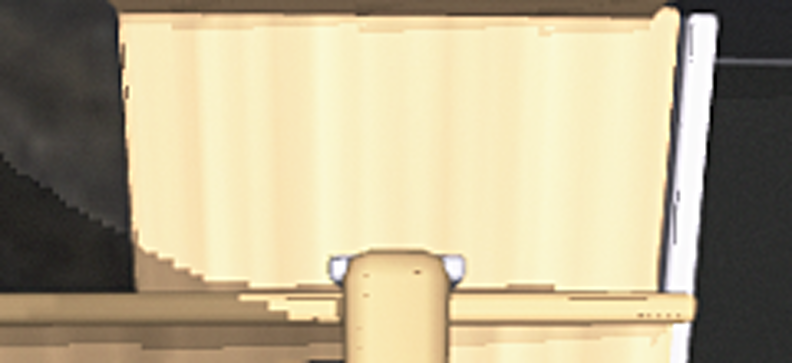

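View pics/s9.png

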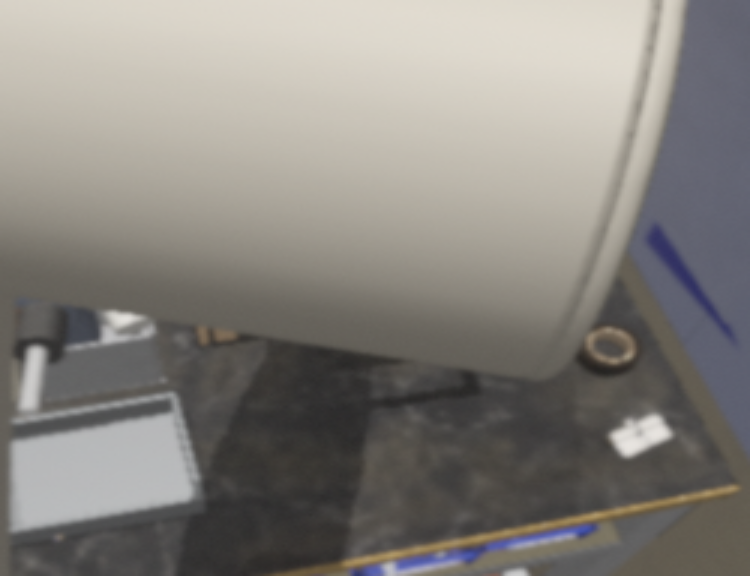

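```bash
python3 -m jog '[[[3,0,0],0.01,0],[[6,0,0],0,0],[[10,0,0],0,0],[[12,0,0],0,0],[[12,0,0],0,0],[[10,-1,0],0,0],[[6,0,0],0,0],[[2,0,0],0,0]]' 110
python3 - <<'E'
from rig import r,cams
from h import *
s=r.sense();d=cams.snapshot("wrist");print(s["ee_pos"],s["eef_rot"])
R=[.6655,-.179,-.042]
c,q=np.cos(R[2]),np.sin(R[2])
T=lambda m:np.array(m)/1e3@np.array([[c,q,0],[-q,c,0],[0,0,1]])+[R[0],R[1],0]
im=d["image"][:,:,::-1].copy()
def line(a,b,col):
    n=20;P=pix(d,T([np.array(a)+(np.array(b)-a)*i/n for i in range(n+1)]),s)
    cv2.polylines(im,[P.round().astype(np.int32)],False,col,1)
line([71,-100,50],[71,100,50],(0,0,255));line([-70,-100,66],[71,-100,66],(0,255,0));line([-70,100,66],[71,100,66],(0,255,0));line([-70,100,50],[71,100,50],(255,0,0))
line([-70,-100,50],[-70,100,50],(0,0,255))
cv2.imwrite("pics/w10.png",im)
cv2.imwrite("pics/w10z.png",cv2.resize(d["image"][0:140,140:440,::-1],None,fx=2.6,fy=2.6,interpolation=cv2.INTER_CUBIC))
E
```

```text
clock: 11.65
ee_pos: [0.666, -0.1748, 0.1761]
eef_rot: [3.141, -0.0, 1.526]
wrist_force: [-0.1, -0.7, -8.5]
finger_gap: 0.123
[ 0.66599949 -0.17477062  0.17609859] [ 3.14148372e+00 -4.76285327e-04  1.52623457e+00]
```

View pics/w10.png

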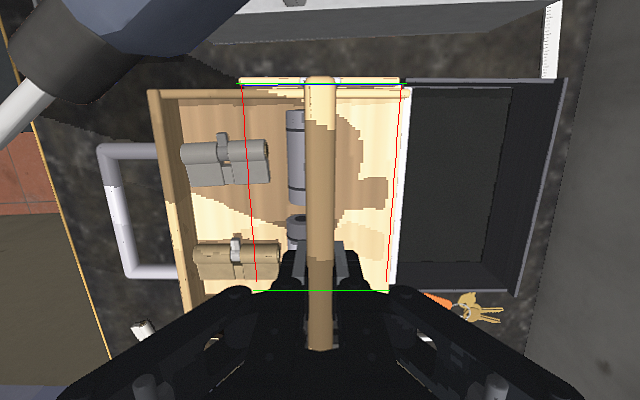

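View pics/w10z.png

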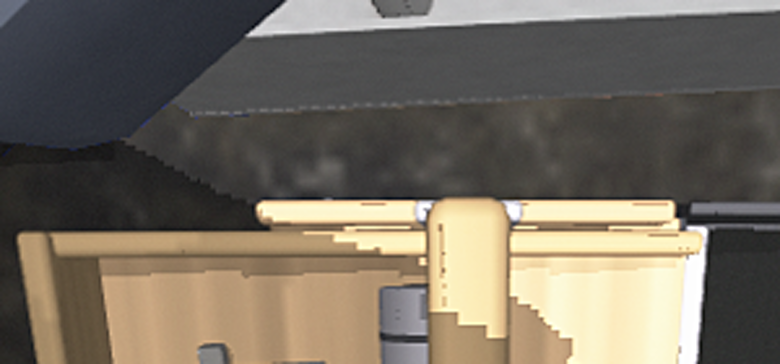

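```bash
python3 - <<'E'
from rig import r,cams
from h import *
s=r.sense();d=cams.snapshot("wrist");print(s["ee_pos"])
R=np.array([.6655,-.179,-.042]);c,q=np.cos(R[2]),np.sin(R[2])
def rest(X): return np.round(((X-[R[0],R[1],0])@np.array([[c,-q,0],[q,c,0],[0,0,1]]))*1e3,1)
w=lambda p:(140+p[0]/2.6,p[1]/2.6)
print("guide",rest(atz(d,[w((270,222)),w((670,224))],.066,s)))
zb=s["ee_pos"][2]-.0862
print("board wall outer",rest(atz(d,[w((60,233)),w((700,233))],zb+.032,s)))
print("front wall end",rest(atz(d,[w((706,240)),(400,285)],zb+.032,s)), "rear corner",rest(atz(d,[w((20,233))],zb+.036,s)))
print("handle ends",rest(atz(d,[(97,147),(125,277)],zb+.026,s)))
print("bail end",rest(atz(d,[(320,76)],zb+.128,s)))
E
```

```text
[ 0.6661072  -0.17524855  0.17607192]
guide [[-63.4  98.   66. ]
 [ 64.6  97.2  66. ]]
board wall outer [[-103.5   92.5  121.9]
 [  58.5   92.1  121.9]]
front wall end [[ 60.2  90.4 121.9]
 [ 64.6 -56.8 121.9]] rear corner [[-111.5   92.4  125.9]]
handle ends [[-160.8   54.3  115.9]
 [-162.5  -53.3  115.9]]
bail end [[-1.000e-01  9.240e+01  2.179e+02]]
```

```bash
python3 -m jog '[[[-2,0,3],0,0],[[0,0,6],0,0],[[0,0,8],0,0],[[0,0,8],0,0],[[0,0,6],0,0],[[0,0,4],0,0],[[0,0,2],0,0],[[0,0,1],0,0]]' 110
python3 - <<'E'
from rig import r,cams
from h import *
s=r.sense();d=cams.snapshot("wrist");print(s["ee_pos"],s["wrist_force"],s["ft_torque"])
cv2.imwrite("pics/w11.png",d["image"][:,:,::-1])
E
```

```text
clock: 12.42
ee_pos: [0.6656, -0.1789, 0.1371]
eef_rot: [-3.141, -0.0, 1.524]
wrist_force: [-0.5, 0.6, -7.5]
finger_gap: 0.117
[ 0.66562137 -0.17888941  0.13706572] [-0.46908854  0.56231998 -7.45162394] [ 0.02102526 -0.36665847 -0.00816296]
```

View pics/w11.png

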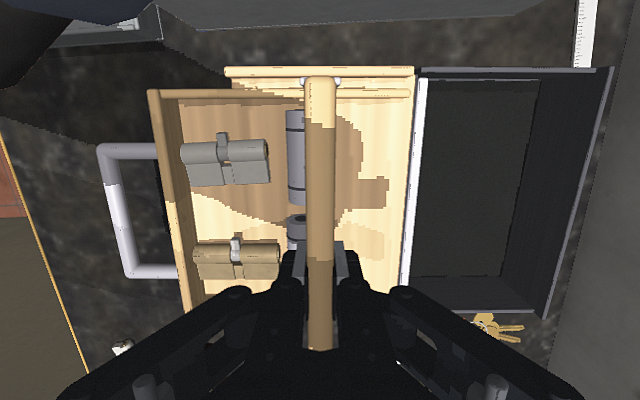

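```bash
python3 -m jog '[[[0,0,1],0,0],[[0,0,1],0,0],[[0,0,1],0,0],[[0,0,0],0,0],[[0,0,0],0,0],[[0,0,0],0,0],[[0,0,0],0,0],[[0,0,0],0,0]]' 110
python3 - <<'E'
from rig import r,cams
from h import *
s=r.sense();d=cams.snapshot("wrist")
R=np.array([.6655,-.179,-.042]);c,q=np.cos(R[2]),np.sin(R[2])
def rest(X): return np.round(((X-[R[0],R[1],0])@np.array([[c,-q,0],[q,c,0],[0,0,1]]))*1e3,1)
print("guide",rest(atz(d,[(250,79),(400,79)],.066,s)), rest(atz(d,[(250,90),(400,91)],.082,s)))
cv2.imwrite("pics/w12z.png",cv2.resize(d["image"][50:140,140:440,::-1],None,fx=2.6,fy=2.6,interpolation=cv2.INTER_CUBIC))
E
```

```text
clock: 13.13
ee_pos: [0.6669, -0.179, 0.1363]
eef_rot: [3.139, 0.001, 1.524]
wrist_force: [2.0, 1.6, 4.1]
finger_gap: 0.119
guide [[-47.8  96.2  66. ]
 [ 57.4  95.9  66. ]] [[-44.8  88.2  82. ]
 [ 53.8  87.3  82. ]]
```

View pics/w12z.png

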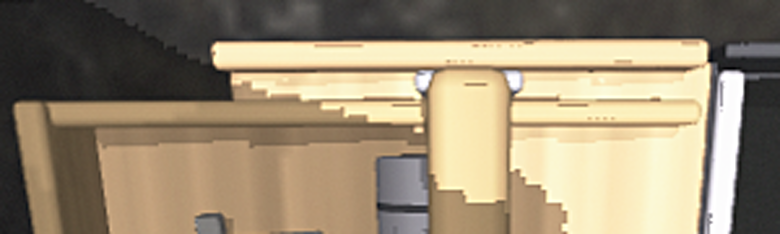

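```bash
python3 -m jog '[[[0,0,0],0,45],[[0,0,0],0,45],[[0,0,0],0,45],[[0,0,-5],0,45],[[0,0,-15],0,45],[[0,0,-25],0,45],[[0,0,-25],0,45],[[0,0,-20],0,40]]' 60
python3 -m jog '[[[0,0,0],-0.12,40],[[0,0,0],-0.12,40],[[0,0,0],-0.12,40],[[0,0,0],-0.12,40],[[0,0,0],-0.12,40],[[0,0,0],-0.12,40],[[0,0,0],-0.12,40],[[0,0,0],-0.12,40]]'
python3 - <<'E'
from rig import r,cams
from h import *
s=r.sense();d=cams.snapshot("wrist");print(s["ee_pos"],s["wrist_force"],s["qpos"])
cv2.imwrite("pics/w13.png",d["image"][:,:,::-1])
E
```

```text
clock: 13.85
ee_pos: [0.6658, -0.1791, 0.2266]
eef_rot: [3.141, 0.0, 1.524]
wrist_force: [0.3, -0.1, -0.2]
finger_gap: 0.467
clock: 14.52
ee_pos: [0.6657, -0.1791, 0.2248]
eef_rot: [-3.141, -0.0, 2.49]
wrist_force: [-0.5, -0.1, -0.1]
finger_gap: 0.468
[ 0.66565549 -0.17909107  0.22482241] [-0.54790898 -0.12677269 -0.06771148] [-3.79064941e-01  5.51434702e-01  4.19334306e-01  1.43920261e+00
 -1.62446581e-04  2.72677857e-01]
```

View pics/w13.png

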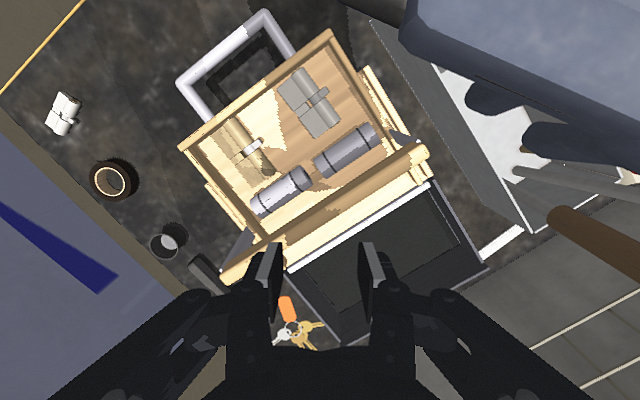

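```bash
python3 plan.py .508 -.190 .215 -1.613 18 | sed 's/np.float64//g'
```

```text
0 [(6.6), (-5.8), (0.5)] -0.121
1 [(7.3), (-4.9), (0.5)] -0.121
2 [(7.8), (-4.0), (0.5)] -0.121
3 [(8.2), (-3.0), (0.5)] -0.121
4 [(8.5), (-2.0), (0.5)] -0.121
5 [(8.7), (-1.0), (0.5)] -0.121
6 [(8.8), (0.1), (0.5)] -0.121
7 [(8.7), (1.1), (0.5)] -0.121
8 [(8.5), (2.2), (0.5)] -0.121
9 [(8.2), (3.2), (0.5)] -0.121
10 [(7.7), (4.2), (0.5)] -0.121
11 [(7.2), (5.1), (0.5)] -0.121
12 [(6.5), (5.9), (0.5)] -0.121
13 [(5.8), (6.6), (0.5)] -0.121
14 [(4.9), (7.3), (0.5)] -0.121
15 [(4.0), (7.8), (0.5)] -0.121
16 [(3.0), (8.2), (0.5)] -0.121
17 [(2.0), (8.5), (0.5)] -0.121
```

```bash
python3 -m jog '[[[6.6,-5.8,0],-0.121,40],[[7.3,-4.9,0],-0.121,40],[[7.8,-4,0],-0.121,40],[[8.2,-3,0],-0.121,40],[[8.5,-2,0],-0.121,40],[[8.7,-1,0],-0.121,40],[[8.8,0,0],-0.121,40],[[8.7,1,0],-0.121,40]]' 60
python3 -m jog '[[[8.5,2.2,0],-0.121,40],[[8.2,3.2,0],-0.121,40],[[7.7,4.2,0],-0.121,40],[[7.2,5.1,0],-0.121,40],[[6.5,5.9,0],-0.121,40],[[5.8,6.6,0],-0.121,40],[[4.9,7.3,0],-0.121,40],[[4,7.8,0],-0.121,40]]'
python3 -m jog '[[[3,8.2,0],-0.121,40],[[2,8.5,0],-0.121,40],[[0,0,10],0,40],[[0,0,20],0,40],[[0,0,20],0,40],[[0,0,15],0,40],[[0,0,5],0,40],[[0,0,0],0,40]]'
python3 - <<'E'
from rig import r,cams
from h import *
s=r.sense();d=cams.snapshot("wrist");print(s["ee_pos"],s["wrist_force"],s["qpos"])
cv2.imwrite("pics/w14.png",d["image"][:,:,::-1])
print(pix(d,[[.5097,-.1745,.076],[.5097,-.2245,.076],[.5097,-.1245,.076]],s).round(0))
E
```

```text
clock: 15.23
ee_pos: [0.5953, -0.1834, 0.2249]
eef_rot: [3.141, -0.0, -2.828]
wrist_force: [-0.4, 0.4, 0.4]
finger_gap: 0.467
clock: 15.9
ee_pos: [0.5251, -0.1875, 0.2249]
eef_rot: [3.141, -0.0, -1.86]
wrist_force: [-0.1, 0.5, 0.0]
finger_gap: 0.468
clock: 16.57
ee_pos: [0.5074, -0.1878, 0.1528]
eef_rot: [3.138, 0.002, -1.624]
wrist_force: [0.0, 0.4, 0.2]
finger_gap: 0.468
[ 0.50735342 -0.18781582  0.15283738] [0.00201028 0.38302755 0.17650345] [-5.02996934e-01  2.80446737e-01 -1.67912317e-01  1.12595972e+00
  5.84793239e-05 -2.02015366e+00]
[[317. 218.]
 [313. 159.]
 [320. 271.]]
```

View pics/w14.png

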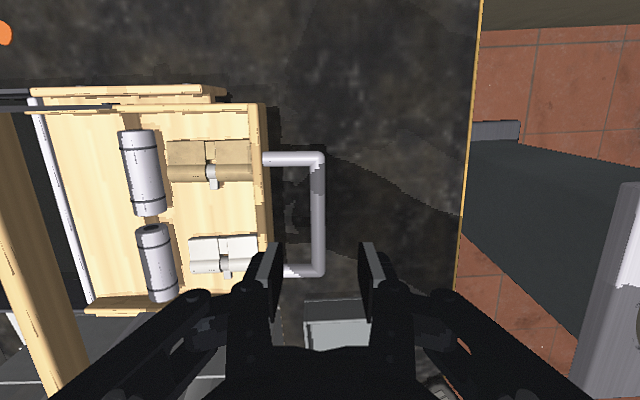

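```bash
python3 -m jog '[[[0,-2,15],0,36],[[0,0,25],0,36],[[0,0,25],0,36],[[0,0,20],0,36],[[0,0,12],0,36],[[0,0,4],0,36],[[0,0,0],0,36],[[0,0,0],0,36]]' 45
python3 - <<'E'
from rig import r,cams
from h import *
s=r.sense();d=cams.snapshot("wrist");print(s["ee_pos"],s["wrist_force"])
cv2.imwrite("pics/w15.png",d["image"][:,:,::-1])
E
```

```text
clock: 17.28
ee_pos: [0.5113, -0.189, 0.055]
eef_rot: [-3.14, -0.001, -1.622]
wrist_force: [0.2, 0.9, 0.4]
finger_gap: 0.421
[ 0.51126093 -0.18899343  0.05495268] [0.16972254 0.93451058 0.43999841]
```

View pics/w15.png

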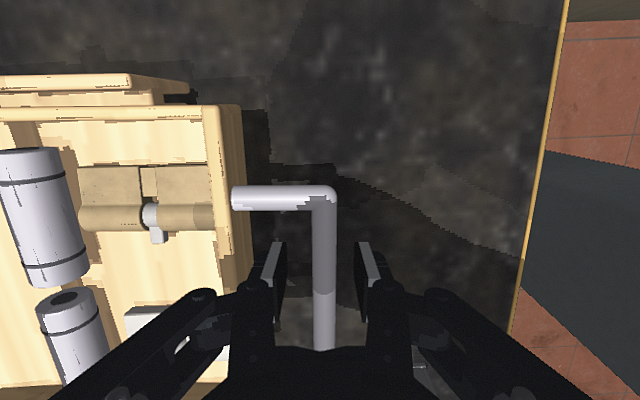

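```bash
python3 -m jog '[[[0,1,3],0,36],[[0,0,0],0,20],[[0,0,0],0,0],[[0,0,0],0,0],[[0,0,0],0,0],[[0,0,0],0,0],[[0,0,0],0,0],[[0,0,0],0,0]]' 45
python3 - <<'E'
from rig import r,cams
from h import *
s=r.sense();d=cams.snapshot("wrist");print(s["ee_pos"],s["wrist_force"],s["ft_torque"])
cv2.imwrite("pics/w16.png",d["image"][:,:,::-1])
E
```

```text
clock: 18.0
ee_pos: [0.5093, -0.1886, 0.051]
eef_rot: [-3.141, -0.0, -1.621]
wrist_force: [-1.3, -0.4, 2.3]
finger_gap: 0.12
[ 0.50932105 -0.18860929  0.05096069] [-1.26772052 -0.39576821  2.28334166] [-0.06451772  0.24244599  0.04879502]
```

View pics/w16.png

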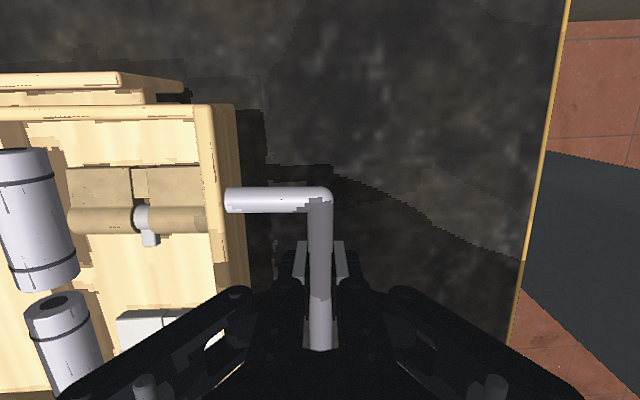

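```bash
python3 -m jog '[[[0,-0.5,-3],0,0],[[0,-0.8,-5],0,0],[[0,-1.2,-6],0,0],[[0,-1.4,-7],0,0],[[0,-1.6,-7],0,0],[[0,-1.6,-6],0,0],[[0,-1.4,-5],0,0],[[0,-1,-3],0,0]]' 45
python3 - <<'E'
from rig import r,cams
from h import *
s=r.sense();d=cams.snapshot("wrist");print(s["ee_pos"],s["wrist_force"],s["ft_torque"])
cv2.imwrite("pics/w17.png",d["image"][:,:,::-1])
E
```

```text
clock: 18.72
ee_pos: [0.5188, -0.1889, 0.0936]
eef_rot: [-3.142, -0.0, -1.621]
wrist_force: [-2.9, -0.1, -3.7]
finger_gap: 0.122
[ 0.51883416 -0.18892115  0.09360356] [-2.91015482 -0.08590705 -3.67720191] [0.06256824 0.71525364 0.01906638]
```

View pics/w17.png

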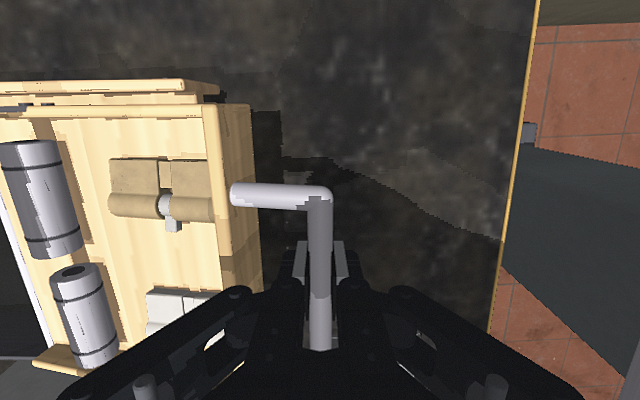

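```bash
python3 -m jog '[[[0,-1,-3],0,0],[[0,-1.5,-4],0,0],[[0,-1.5,-4],0,0],[[0,-1.5,-4],0,0],[[0,-1,-2.5],0,0],[[0,-0.5,-1],0,0],[[0,0,0],0,0],[[0,0,0],0,0]]' 45
python3 - <<'E'
from rig import r,cams
from h import *
s=r.sense();d=cams.snapshot("wrist");print(s["ee_pos"],s["wrist_force"],s["ft_torque"])
cv2.imwrite("pics/w18.png",d["image"][:,:,::-1])
d=cams.snapshot("scene");cv2.imwrite("pics/sc18.png",cv2.resize(d["image"][130:260,190:400,::-1],None,fx=3.8,fy=3.8))
E
```

```text
clock: 19.43
ee_pos: [0.5261, -0.1893, 0.1113]
eef_rot: [-3.141, 0.0, -1.621]
wrist_force: [-0.6, 0.3, -5.4]
finger_gap: 0.118
[ 0.52605788 -0.18931159  0.11127655] [-0.57288763  0.2842993  -5.37751941] [-0.00752974  0.22793776  0.02057977]
```

View pics/w18.png

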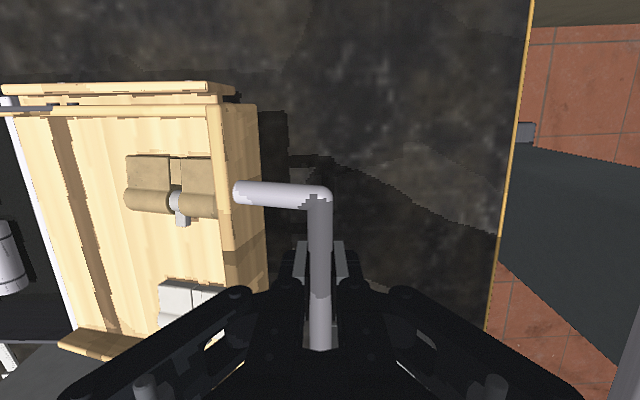

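View pics/sc18.png

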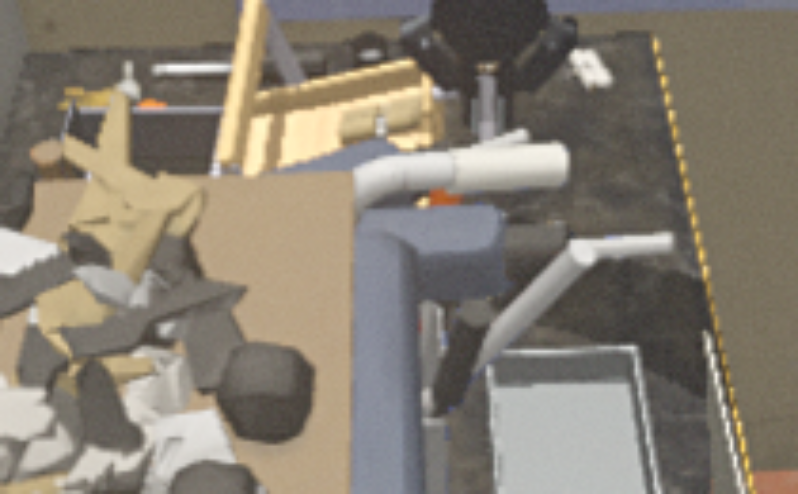

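```bash
python3 -m jog '[[[0,1,3],0,0],[[0,2,6],0,0],[[0,2.5,8],0,0],[[0,2.5,8],0,0],[[0,2.5,8],0,0],[[0,2,8],0,0],[[0,1.5,6],0,0],[[0,1,5],0,0]]' 45
python3 -m jog '[[[0,0.8,4],0,0],[[0,0.4,2.5],0,0],[[0,0.3,2],0,0],[[0,0,0.5],0,0],[[0,0,0],0,0],[[0,0,0],0,20],[[0,0,0],0,36],[[0,0,0],0,36]]' 45
python3 - <<'E'
from rig import r,cams
from h import *
s=r.sense();d=cams.snapshot("wrist");print(s["ee_pos"],s["wrist_force"],s["ft_torque"])
cv2.imwrite("pics/w19.png",d["image"][:,:,::-1])
E
```

```text
clock: 20.2
ee_pos: [0.5113, -0.1886, 0.0587]
eef_rot: [-3.14, 0.0, -1.621]
wrist_force: [2.2, 0.1, -2.8]
finger_gap: 0.115
clock: 20.87
ee_pos: [0.509, -0.1885, 0.0502]
eef_rot: [3.141, -0.0, -1.621]
wrist_force: [0.3, -0.1, -0.1]
finger_gap: 0.43
[ 0.50902022 -0.18849821  0.05015887] [ 0.32748626 -0.05702664 -0.11722515] [-0.00691358  0.0068959  -0.04286198]
```

View pics/w19.png

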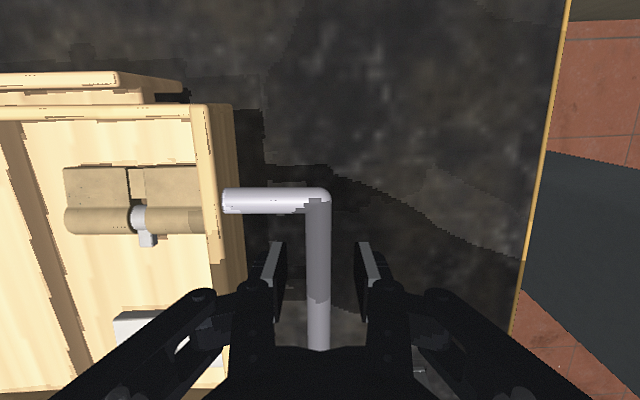

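```bash
python3 -m jog '[[[0,0,-15],0,36],[[0,0,-30],0,40],[[0,0,-35],0,45],[[0,0,-38],0,50],[[0,0,-38],0.12,55],[[0,0,-38],0.12,55],[[0,0,-20],0.12,55],[[0,0,-10],0.12,55]]' 60
python3 -m jog '[[[0,-3,0],0.12,55],[[0,-3,0],0.12,55],[[0,-3,0],0.12,55],[[0,0,0],0.12,55],[[0,0,0],0.12,55],[[0,0,0],0.12,55],[[0,0,0],0.12,55],[[0,0,0],0.12,55]]'
python3 plan.py .56 -.19 .275 3.10 8|sed 's/np.float64//g'
python3 - <<'E'
from rig import r,cams
from h import *
s=r.sense();d=cams.snapshot("wrist");print(s["ee_pos"],s["qpos"])
cv2.imwrite("pics/w20.png",d["image"][:,:,::-1])
E
```

```text
clock: 21.58
ee_pos: [0.5105, -0.1892, 0.2785]
eef_rot: [-3.136, 0.0, -2.107]
wrist_force: [-0.2, -1.0, 0.6]
finger_gap: 0.64
clock: 22.25
ee_pos: [0.5162, -0.1939, 0.2741]
eef_rot: [3.141, -0.001, -3.067]
wrist_force: [0.6, 0.2, -0.3]
finger_gap: 0.64
0 [(-5.5), (0.1), (-0.1)] 0.015
1 [(-5.5), (0.2), (-0.1)] 0.015
2 [(-5.5), (0.2), (-0.1)] 0.015
3 [(-5.5), (0.3), (-0.1)] 0.015
4 [(-5.5), (0.4), (-0.1)] 0.015
5 [(-5.5), (0.5), (-0.1)] 0.015
6 [(-5.5), (0.6), (-0.1)] 0.015
7 [(-5.5), (0.6), (-0.1)] 0.015
[ 0.51619332 -0.19390742  0.27405963] [-5.04881746e-01  2.58800320e-01  1.01651072e-01  1.41424120e+00
 -9.38955505e-05 -5.79343642e-01]
```

View pics/w20.png

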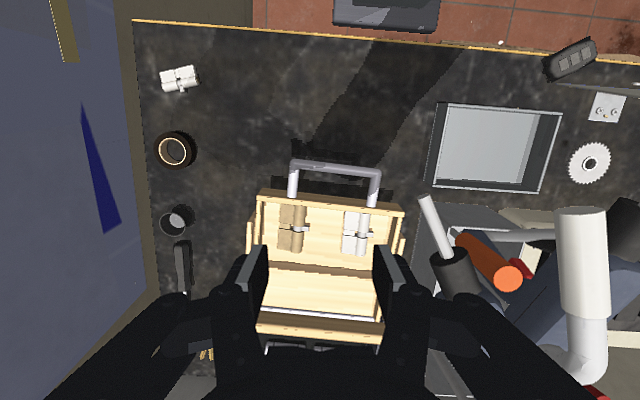

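```bash
python3 - <<'E'
import cv2
a=cv2.imread("pics/w20.png");cv2.imwrite("pics/w20z.png",cv2.resize(a[145:365,235:475],None,fx=3.2,fy=2.7,interpolation=cv2.INTER_CUBIC))
E
```

```text
(no output)
```

View pics/w20z.png

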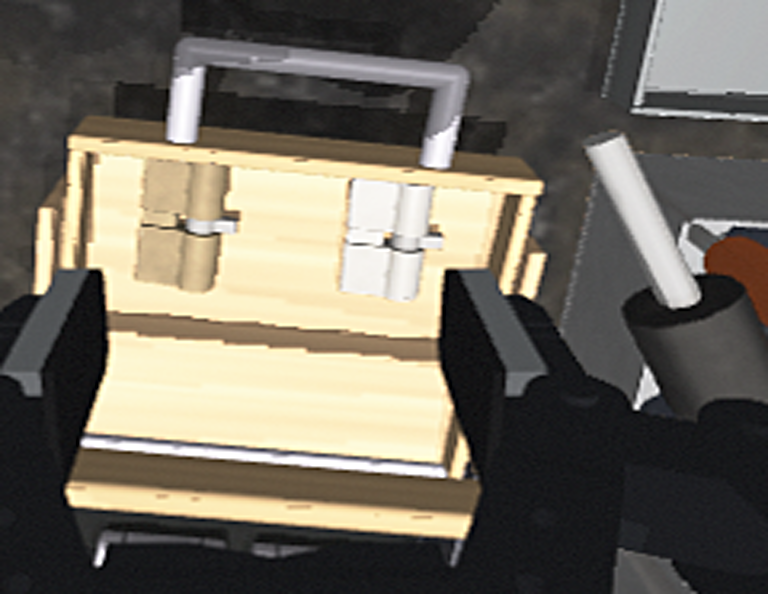

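```bash
python3 - <<'E'
from rig import r,cams
from h import *
s=r.sense();d=cams.snapshot("wrist");print(s["ee_pos"])
w=lambda p:(235+p[0]/3.2,145+p[1]/2.7)
for n,pts in {"brass":[(137,275),(215,288),(145,170),(228,170)],"steel":[(341,288),(418,295),(350,183),(432,187)]}.items():
    X=atz(d,[w(p) for p in pts],.068,s);print(n,X.round(4)[:,:2].tolist(),"front mid",X[:2].mean(0).round(4)[:2],"rear mid",X[2:].mean(0).round(4)[:2],"width",np.linalg.norm(X[0]-X[1]).round(4))
print("rear wall top outer", atz(d,[w((70,138)),w((540,185))],.086,s).round(4))
print("handle",atz(d,[w((180,48)),w((465,72))],.082,s).round(4))
print("knob", pix(d,[[.569,-.079,.178],[.511,-.108,.184]],s))
E
```

```text
[ 0.51620663 -0.19390426  0.27408698]
brass [[0.6241, -0.2419], [0.629, -0.2088], [0.5683, -0.2401], [0.566, -0.2068]] front mid [ 0.6266 -0.2253] rear mid [ 0.5671 -0.2235] width 0.0335
steel [[0.6253, -0.1557], [0.6269, -0.1227], [0.5691, -0.1572], [0.5688, -0.1239]] front mid [ 0.6261 -0.1392] rear mid [ 0.569  -0.1406] width 0.033
rear wall top outer [[ 0.5485 -0.2667  0.086 ]
 [ 0.5583 -0.0862  0.086 ]]
handle [[ 0.5057 -0.2273  0.082 ]
 [ 0.509  -0.1212  0.082 ]]
knob [[435.75925059 258.95313722]
 [418.12103695 200.91997272]]
```

```bash
python3 - <<'E'
from rig import r,cams
from h import *
s=r.sense();d=cams.snapshot("wrist")
w=lambda p:(235+p[0]/3.2,145+p[1]/2.7)
for z in (.17,.18,.19): print(z,atz(d,[w((622,310)),w((690,415)),w((740,290)),w((585,145)),w((668,300))],z,s).round(4)[:,:2].tolist())
E
python3 plan.py .588 -.2245 .12 3.106 8|sed 's/np.float64//g'
```

```text
0.17 [[0.5734, -0.0806], [0.6162, -0.0498], [0.5626, -0.0463], [0.5122, -0.1034], [0.5683, -0.0673]]
0.18 [[0.5681, -0.0852], [0.6092, -0.0557], [0.5577, -0.0522], [0.5093, -0.1072], [0.5632, -0.0725]]
0.19 [[0.5628, -0.0899], [0.6022, -0.0615], [0.5528, -0.0582], [0.5064, -0.1109], [0.5581, -0.0777]]
0 [(-8.6), (-4.6), (19.3)] 0.015
1 [(-8.7), (-4.4), (19.3)] 0.015
2 [(-8.8), (-4.3), (19.3)] 0.015
3 [(-8.8), (-4.2), (19.3)] 0.015
4 [(-8.9), (-4.0), (19.3)] 0.015
5 [(-8.9), (-3.9), (19.3)] 0.015
6 [(-9.0), (-3.8), (19.3)] 0.015
7 [(-9.0), (-3.6), (19.3)] 0.015
```

```bash
python3 -m jog '[[[-9,-4.6,12],0.015,44],[[-9,-4.4,20],0.015,44],[[-9,-4.3,20],0.015,44],[[-9,-4.2,20],0.015,44],[[-9,-4,20],0.015,44],[[-9,-4,20],0.015,44],[[-9,-3.7,20],0.01,44],[[-9,-3.6,12],0.01,44]]' 60
python3 - <<'E'
from rig import r,cams
from h import *
s=r.sense();d=cams.snapshot("wrist");print(s["ee_pos"],s["qpos"])
cv2.imwrite("pics/w21.png",d["image"][:,:,::-1])
E
```

```text
clock: 23.07
ee_pos: [0.589, -0.2243, 0.1266]
eef_rot: [3.14, -0.003, 3.113]
wrist_force: [0.6, 0.5, 0.0]
finger_gap: 0.514
[ 0.58898473 -0.22433209  0.12657489] [-4.91222127e-01  4.62236810e-01  3.38922947e-02  1.14614034e+00
  6.42747340e-05 -4.62656688e-01]
```

View pics/w21.png

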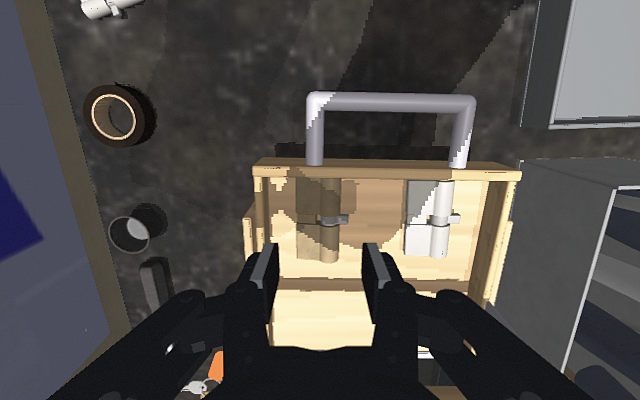

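```bash
python3 - <<'E'
from rig import r,cams
from h import *
s=r.sense();d=cams.snapshot("wrist");print(s["ee_pos"])
cv2.imwrite("pics/w21z.png",cv2.resize(d["image"][150:300,215:395,::-1],None,fx=4.2,fy=4,interpolation=cv2.INTER_CUBIC))
E
```

```text
[ 0.58968629 -0.22472746  0.12475973]
```

View pics/w21z.png

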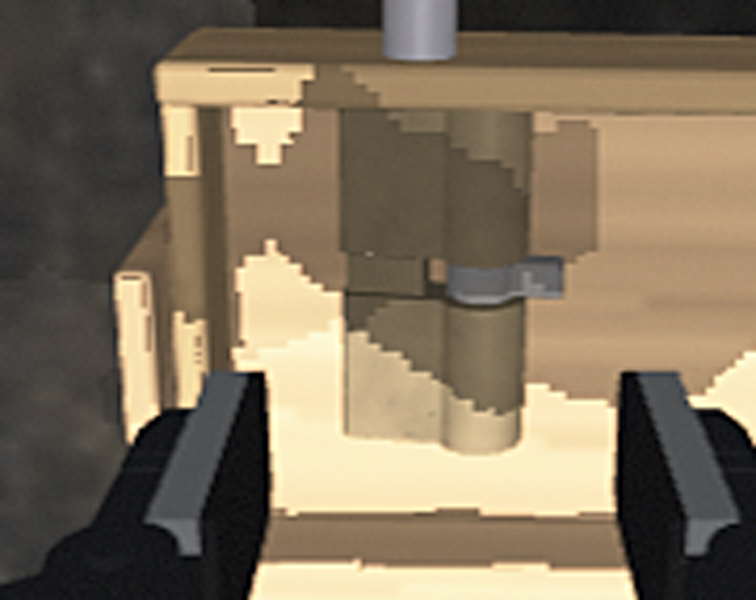

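```bash
python3 - <<'E'
from rig import r,cams
from h import *
s=r.sense();d=cams.snapshot("wrist");print(s["ee_pos"])
w=lambda p:(215+p[0]/4.2,150+p[1]/4)
print("wall top inner",atz(d,[w((198,150)),w((208,330))],.082,s).round(4))
print("wall top outer",atz(d,[w((163,150)),w((172,330))],.082,s).round(4))
print("cyl",atz(d,[w((341,200)),w((528,200)),w((346,420)),w((522,430))],.07,s).round(4))
E
```

```text
[ 0.58904256 -0.22442606  0.12659621]
wall top inner [[ 0.5638 -0.2625  0.082 ]
 [ 0.5976 -0.2637  0.082 ]]
wall top outer [[ 0.5636 -0.2683  0.082 ]
 [ 0.5974 -0.2699  0.082 ]]
cyl [[ 0.5773 -0.2406  0.07  ]
 [ 0.5783 -0.2075  0.07  ]
 [ 0.623  -0.242   0.07  ]
 [ 0.6261 -0.2089  0.07  ]]
```

```bash
python3 -m jog '[[[0,0,12],0,41],[[0,0,18],0,41],[[0,0,18],0,41],[[0,0,14],0,41],[[0,0,8],0,41],[[0,0,4],0,41],[[0,0,1],0,41],[[0,0,0],0,41]]' 60
python3 - <<'E'
from rig import r,cams
from h import *
s=r.sense();d=cams.snapshot("wrist");print(s["ee_pos"],s["wrist_force"])
cv2.imwrite("pics/w22.png",d["image"][:,:,::-1])
E
```

```text
clock: 23.88
ee_pos: [0.5899, -0.2248, 0.0562]
eef_rot: [-3.141, 0.001, 3.112]
wrist_force: [0.1, -0.6, 0.3]
finger_gap: 0.479
[ 0.58985986 -0.22484385  0.05624322] [ 0.08980898 -0.61137914  0.25049227]
```

View pics/w22.png

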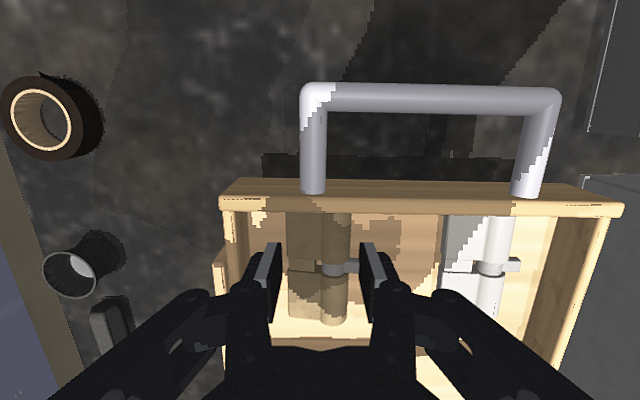

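```bash
python3 - <<'E'
from rig import r,cams
from h import *
S=cams.snapshot("scene")
for row,a,b in [(0,342,457),(30,344,455),(45,350,445),(60,362,432),(90,370,420),(150,378,415),(200,385,405)]:
    c,v=ray(S,[(250+a/4,130+row/4),(250+b/4,130+row/4)]); X=c+v*((-.161-c[1])/v[:,1])[:,None]; print(row,X.round(3).tolist(), "rel z",(X[:,2]-.0898).round(3))
E
```

```text
0 [[0.483, -0.161, 0.261], [0.409, -0.161, 0.259]] rel z [0.172 0.169]
30 [[0.48, -0.161, 0.237], [0.407, -0.161, 0.235]] rel z [0.147 0.145]
45 [[0.476, -0.161, 0.224], [0.413, -0.161, 0.222]] rel z [0.135 0.133]
60 [[0.467, -0.161, 0.211], [0.42, -0.161, 0.21]] rel z [0.122 0.12 ]
90 [[0.46, -0.161, 0.185], [0.426, -0.161, 0.184]] rel z [0.095 0.094]
150 [[0.451, -0.161, 0.129], [0.425, -0.161, 0.128]] rel z [0.039 0.038]
200 [[0.443, -0.161, 0.079], [0.428, -0.161, 0.078]] rel z [-0.011 -0.011]
```

```bash
python3 - <<'E'
import cv2
a=cv2.imread("pics/s1.png");cv2.imwrite("pics/s1z.png",cv2.resize(a[0:170,330:520],None,fx=3.5,fy=3.5,interpolation=cv2.INTER_CUBIC))
E
```

```text
(no output)
```

View pics/s1z.png

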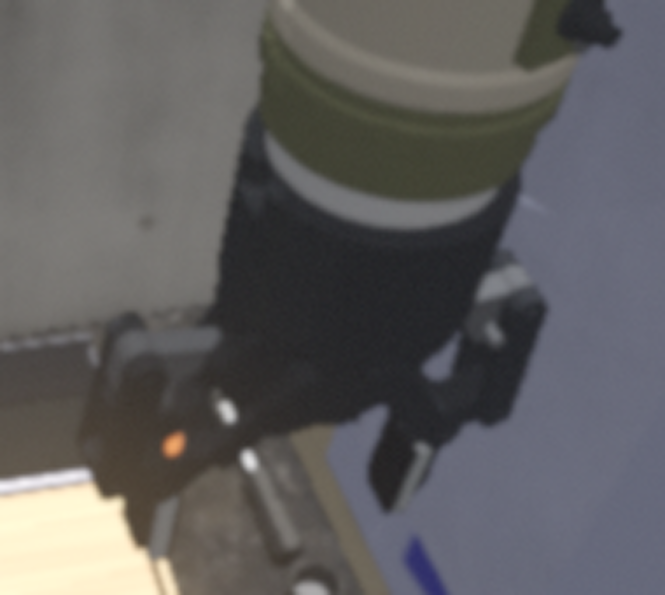

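```bash
python3 -m jog '[[[0,0,-12],0,42],[[0,0,-12],0,42],[[8,0,0],0,42],[[8,0,0],0,42],[[0,0,12],0,42],[[0,0,10],0,42],[[0,0,4],0,42],[[0,0,0],0,42]]' 60
python3 - <<'E'
from rig import r,cams
from h import *
s=r.sense();d=cams.snapshot("wrist");print(s["ee_pos"],s["wrist_force"])
cv2.imwrite("pics/w23.png",cv2.resize(d["image"][150:350,170:490,::-1],None,fx=2.4,fy=2.4))
d=cams.snapshot("scene");cv2.imwrite("pics/sc23.png",cv2.resize(d["image"][100:240,190:400,::-1],None,fx=3.8,fy=3.8))
E
```

```text
clock: 24.65
ee_pos: [0.5717, -0.2234, 0.0512]
eef_rot: [3.14, -0.003, 3.112]
wrist_force: [-0.4, 0.8, 0.9]
finger_gap: 0.488
[ 0.57165442 -0.22337198  0.05124797] [-0.41539182  0.81933455  0.89318329]
```

View pics/w23.png

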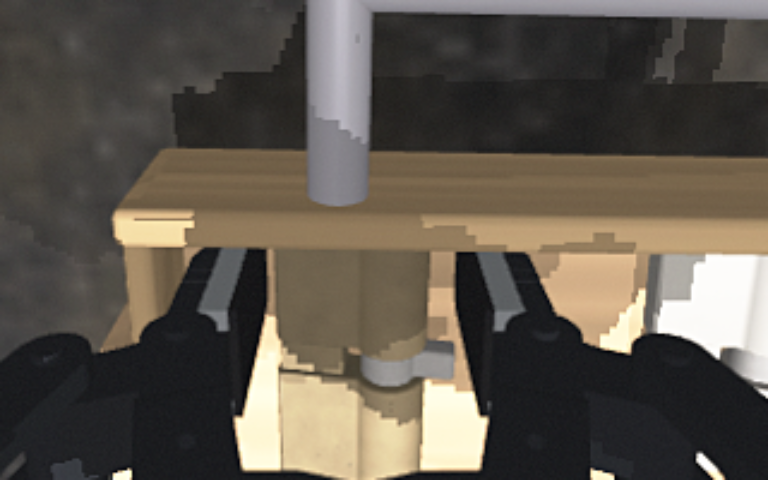

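View pics/sc23.png

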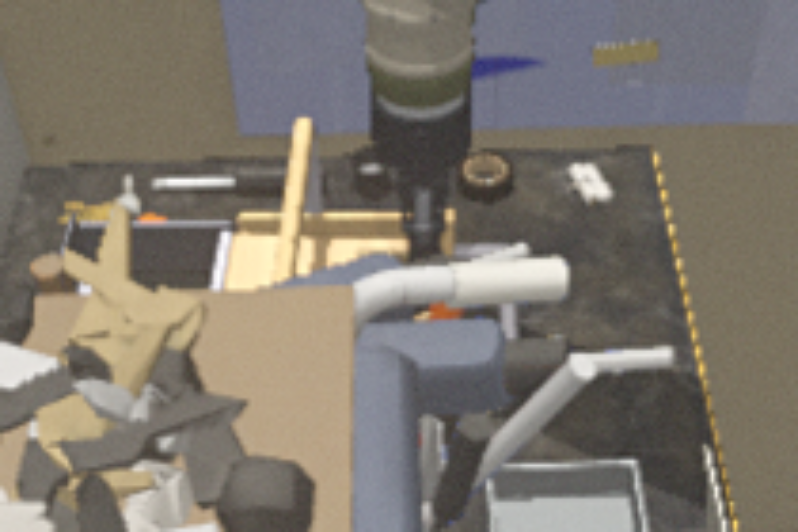

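```bash
python3 - <<'E'
from rig import r,cams
from h import *
s=r.sense();d=cams.snapshot("wrist");print(s["ee_pos"])
f=lambda X:((pix(d,X,s)-[170,150])*2.4).round(0).tolist()
print(f([[.561,-.203,.065],[.583,-.203,.065],[.561,-.203,.085],[.583,-.203,.085]]))
w=lambda p:(170+p[0]/2.4,150+p[1]/2.4)
print("tab",atz(d,[w((430,342)),w((453,345)),w((453,378)),w((430,378))],.070,s).round(4))
print("rear wall inner top",atz(d,[w((250,248)),w((430,248))],.086,s).round(4))
S=cams.snapshot("scene")
c,v=ray(S,[(300.5,121),(300.5,115)]);print(c+v*((-.223-c[1])/v[:,1])[:,None])
E
```

```text
[ 0.57294202 -0.22394945  0.05275382]
[[450.0, 212.0], [449.0, 301.0], [463.0, 258.0], [461.0, 356.0]]
tab [[ 0.5902 -0.2078  0.07  ]
 [ 0.5911 -0.2026  0.07  ]
 [ 0.5999 -0.2025  0.07  ]
 [ 0.5998 -0.2077  0.07  ]]
rear wall inner top [[ 0.5571 -0.243   0.086 ]
 [ 0.5581 -0.2094  0.086 ]]
[[ 0.57093393 -0.223       0.24713046]
 [ 0.57048699 -0.223       0.26651778]]
```

```bash
python3 -m jog '[[[0,-1,3],0,42],[[0,0,2.5],0,42],[[0,0,0],0,30],[[0,0,0],0,20],[[0,0,0],0,20],[[0,0,0],0,20],[[0,0,0],0,20],[[0,0,0],0,20]]' 60
python3 - <<'E'
from rig import r,cams
from h import *
s=r.sense();d=cams.snapshot("wrist");print(s["ee_pos"],s["wrist_force"])
cv2.imwrite("pics/w24.png",cv2.resize(d["image"][150:350,170:490,::-1],None,fx=2.4,fy=2.4))
E
```

```text
clock: 25.52
ee_pos: [0.5733, -0.2251, 0.0478]
eef_rot: [3.142, -0.0, 3.112]
wrist_force: [-0.3, -0.8, 0.3]
finger_gap: 0.372
[ 0.57332489 -0.22514396  0.04779445] [-0.34219126 -0.78575151  0.34874109]
```

View pics/w24.png

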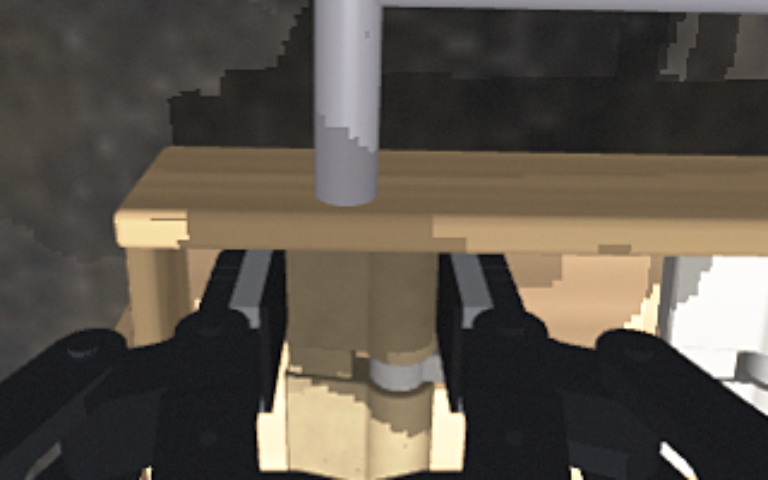

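```bash
python3 -m jog '[[[0,0,-5],0,20],[[0,0,-10],0,20],[[0,0,-15],0,20],[[0,0,-15],0,20],[[0,0,-12],0,20],[[0,0,-8],0,20],[[0,0,-3],0,20],[[5,0,0],0,20]]' 60
python3 - <<'E'
from rig import r,cams
from h import *
s=r.sense();d=cams.snapshot("wrist");print(s["ee_pos"],s["wrist_force"])
cv2.imwrite("pics/w25.png",d["image"][:,:,::-1])
E
```

```text
clock: 26.23
ee_pos: [0.5695, -0.2254, 0.117]
eef_rot: [-3.141, 0.003, 3.112]
wrist_force: [0.1, -0.6, -1.4]
finger_gap: 0.369
[ 0.5695408  -0.2253694   0.11699962] [ 0.06012906 -0.59751349 -1.379187  ]
```

View pics/w25.png

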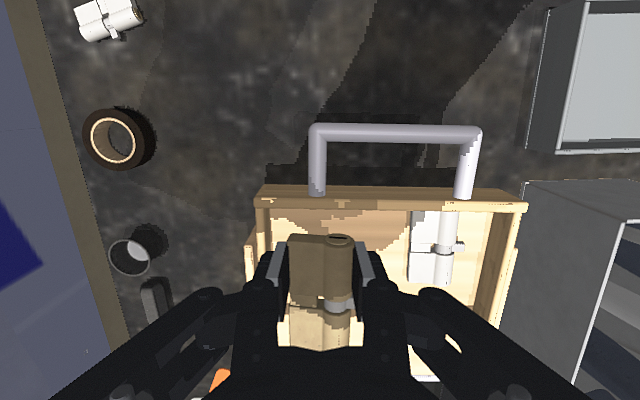

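```bash
python3 - <<'E'
from rig import r,cams
from h import *
s=r.sense();d=cams.snapshot("wrist");print(s["ee_pos"],atz(d,[(320,235)],.145,s),atz(d,[(320,235)],.135,s))
E
python3 -m jog '[[[8,0,0],0,20],[[16,0,0],0,20],[[22,0,0],0,20],[[24,0,0],0,20],[[24,0,0],0,20],[[20,4,0],0,20],[[14,8,0],0,20],[[6,14,0],0,20]]' 60
python3 -m jog '[[[0,20,0],0,20],[[0,26,0],0,20],[[0,30,0],0,20],[[0,30,0],0,20],[[0,28,0],0,20],[[0,22,0],0,20],[[0,14,0],0,20],[[0,6,0],0,20]]'
python3 - <<'E'
from rig import r,cams
from h import *
s=r.sense();d=cams.snapshot("wrist");print(s["ee_pos"],s["wrist_force"],s["qpos"])
cv2.imwrite("pics/w26.png",d["image"][:,:,::-1])
d=cams.snapshot("side");cv2.imwrite("pics/s26.png",d["image"][:,:,::-1])
d=cams.snapshot("scene");cv2.imwrite("pics/sc26.png",cv2.resize(d["image"][130:280,250:430,::-1],None,fx=4,fy=4))
E
```

```text
[ 0.56750061 -0.22485061  0.11594307] [[ 0.54519139 -0.22312885  0.145     ]] [[ 0.54982764 -0.22325553  0.135     ]]
clock: 27.0
ee_pos: [0.432, -0.1947, 0.1149]
eef_rot: [3.141, -0.002, 3.11]
wrist_force: [0.2, 0.6, -0.1]
finger_gap: 0.37
clock: 27.67
ee_pos: [0.4389, -0.0172, 0.1151]
eef_rot: [3.141, -0.002, 3.114]
wrist_force: [-0.0, 0.2, -0.9]
finger_gap: 0.372
[ 0.43891469 -0.01721     0.11511172] [-0.02734699  0.24036506 -0.9203019 ] [-2.22665318e-01  1.18929555e-01 -4.71331522e-01  9.82301533e-01
  4.51782321e-04 -1.95484796e-01]
```

View pics/w26.png

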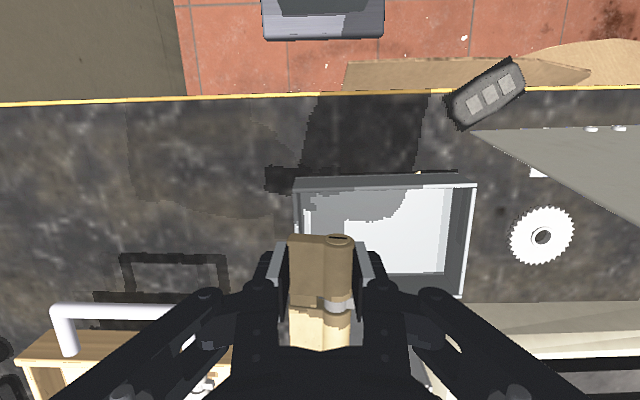

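View pics/sc26.png

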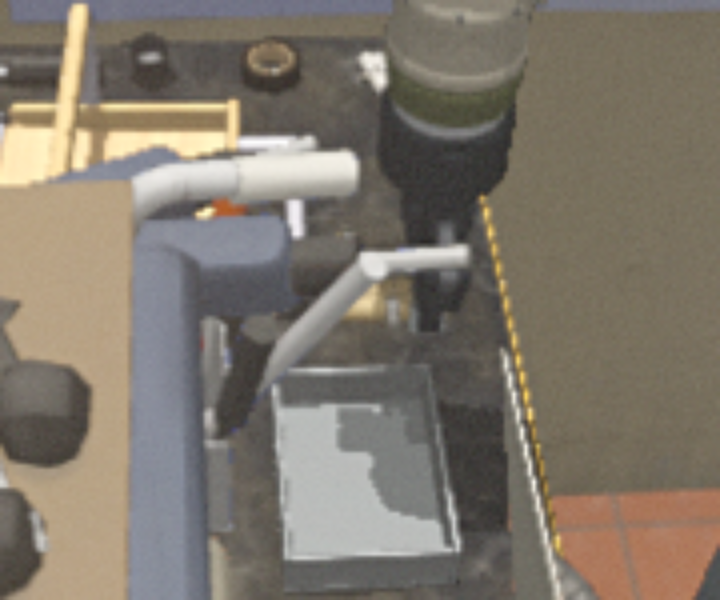

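View pics/s26.png

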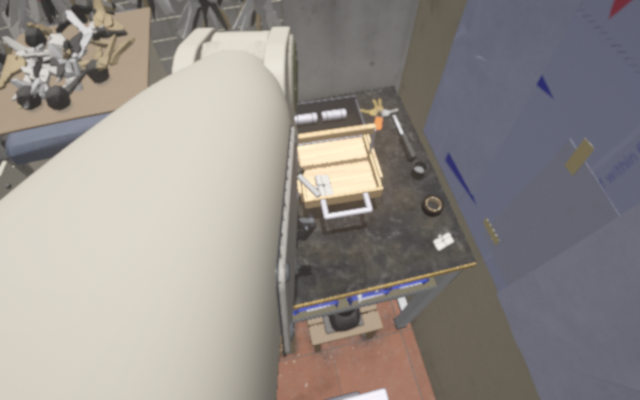

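```bash
python3 -m jog '[[[-2,4,6],0,20],[[-2,4,12],0,20],[[0,0,16],0,20],[[0,0,16],0,20],[[0,0,14],0,20],[[0,0,8],0,20],[[0,0,4],0,20],[[0,0,0],0,20]]' 60
python3 - <<'E'
from rig import r,cams
from h import *
s=r.sense();d=cams.snapshot("wrist");print(s["ee_pos"],s["wrist_force"],s["qpos"])
cv2.imwrite("pics/w27.png",d["image"][:,:,::-1])
d=cams.snapshot("scene");cv2.imwrite("pics/sc27.png",cv2.resize(d["image"][130:280,250:430,::-1],None,fx=4,fy=4))
E
```

```text
clock: 28.48
ee_pos: [0.444, -0.0116, 0.0389]
eef_rot: [3.141, -0.002, 3.111]
wrist_force: [0.9, -0.6, -1.2]
finger_gap: 0.371
[ 0.44397159 -0.01159561  0.03886292] [ 0.86237505 -0.64123474 -1.16750896] [-2.07275130e-01  2.11212259e-01 -5.73791784e-01  7.87610652e-01
  6.22278785e-05 -1.76663966e-01]
```

View pics/w27.png

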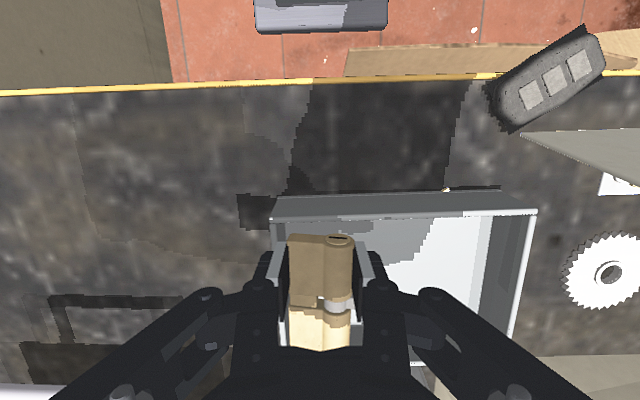

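View pics/sc27.png

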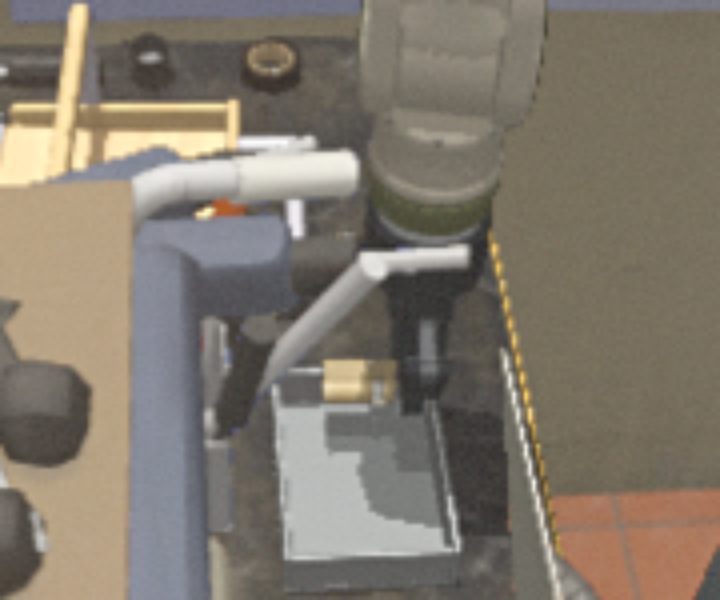

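```bash
python3 - <<'E'
from rig import r,cams
from h import *
s=r.sense();d=cams.snapshot("wrist")
z=s["ee_pos"][2]+.026
print("cyl rear/left/right",atz(d,[(305,236),(287,260),(353,260)],z,s).round(4))
cv2.imwrite("pics/w27z.png",cv2.resize(d["image"][180:300,230:430,::-1],None,fx=4,fy=4,interpolation=cv2.INTER_CUBIC))
E
```

```text
cyl rear/left/right [[ 0.4244 -0.0169  0.0661]
 [ 0.4368 -0.0261  0.0661]
 [ 0.4377  0.0055  0.0661]]
```

View pics/w27z.png

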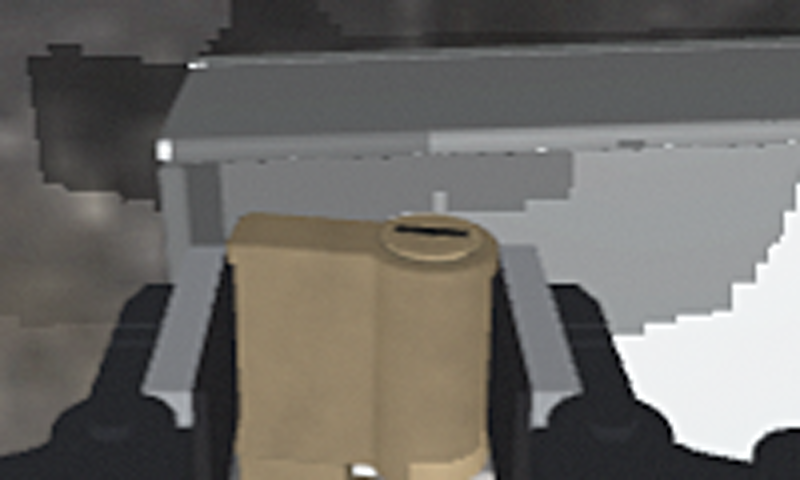

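```bash
python3 - <<'E'
from rig import r,cams
from h import *
s=r.sense();d=cams.snapshot("wrist")
print(atz(d,[(295,233.8)],.0494,s),atz(d,[(295,243)],.0664,s),"rim inner",atz(d,[(300,218.8),(400,217)],.04,s),"left rim inner",atz(d,[(277.5,235)],.04,s))
E
```

```text
[[ 0.43117571 -0.02326635  0.0494    ]] [[ 0.42811391 -0.02173092  0.0664    ]] rim inner [[ 0.42649204 -0.02099412  0.04      ]
 [ 0.42702436  0.03431675  0.04      ]] left rim inner [[ 0.43594132 -0.03416678  0.04      ]]
```

```bash
python3 -m jog '[[[0,0,3],0,20],[[0,0,2],0,20],[[0,0,0],0,20],[[0,0,0],0,46],[[0,0,0],0,46],[[0,0,0],0,46],[[0,0,-5],0,46],[[0,0,-10],0,46]]' 60
python3 -m jog '[[[0,0,-15],0,46],[[0,0,-20],0,46],[[4,-2,-15],0,46],[[4,-4,-10],0,46],[[0,-10,-5],0,46],[[0,-16,0],0,44],[[0,-22,0],0,44],[[0,-26,0],0,44]]'
python3 - <<'E'
from rig import r,cams
from h import *
s=r.sense();d=cams.snapshot("wrist");print(s["ee_pos"],s["wrist_force"])
cv2.imwrite("pics/w28.png",d["image"][:,:,::-1])
E
```

```text
clock: 29.35
ee_pos: [0.4437, -0.011, 0.0494]
eef_rot: [3.141, -0.002, 3.112]
wrist_force: [-0.7, -0.0, 0.8]
finger_gap: 0.538
clock: 30.02
ee_pos: [0.4338, -0.0917, 0.1147]
eef_rot: [3.141, -0.0, 3.114]
wrist_force: [0.3, 0.2, 0.1]
finger_gap: 0.519
[ 0.43380679 -0.09166787  0.11465809] [0.30815339 0.1664392  0.10363956]
```

View pics/w28.png

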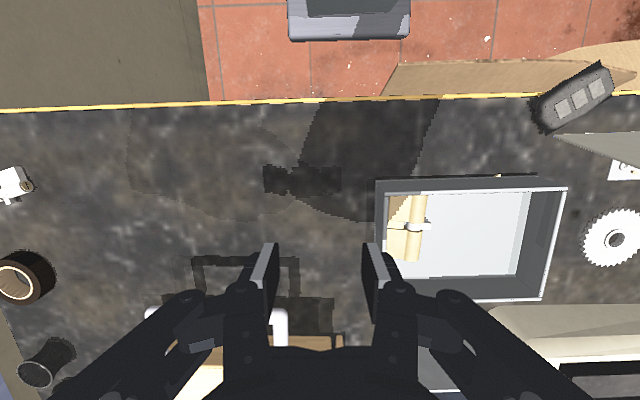

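```bash
python3 -m jog '[[[0,-30,0],0,44],[[0,-30,0],0,44],[[0,-28,0],0,44],[[-15,-14,0],0,44],[[-26,-3,0],0,44],[[-30,0,0],0,44],[[-30,0,0],0,44],[[-26,0,0],0,44]]' 60
python3 plan.py .574 -.175 .105 3.118 3|sed 's/np.float64//g'
python3 - <<'E'
from rig import r,cams
from h import *
s=r.sense();d=cams.snapshot("wrist");print(s["ee_pos"],s["eef_rot"])
cv2.imwrite("pics/w29.png",d["image"][:,:,::-1])
E
```

```text
clock: 30.73
ee_pos: [0.5592, -0.2008, 0.1141]
eef_rot: [3.141, -0.0, 3.111]
wrist_force: [0.0, 0.2, 1.1]
finger_gap: 0.515
0 [(-4.7), (8.7), (3.0)] -0.002
1 [(-4.7), (8.7), (3.0)] -0.002
2 [(-4.7), (8.7), (3.0)] -0.002
[ 0.55923049 -0.20077161  0.11410208] [ 3.14147851e+00 -2.22613104e-04  3.11082578e+00]
```

View pics/w29.png

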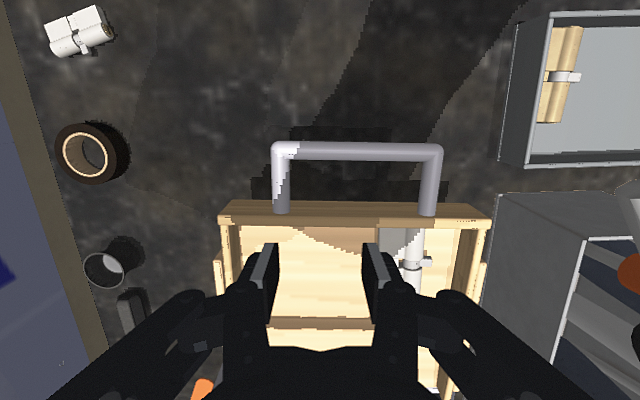

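```bash
python3 -m jog '[[[-5,8,3],0,44],[[-5,12,3],0,44],[[-4,14,3],0,44],[[0,12,0],0,44],[[0,8,0],0,44],[[0,4,0],0,44],[[0,0,0],0,44],[[0,0,0],0,44]]' 60
python3 - <<'E'
from rig import r,cams
from h import *
s=r.sense();d=cams.snapshot("wrist");print(s["ee_pos"],s["eef_rot"],s["wrist_force"])
cv2.imwrite("pics/w30.png",d["image"][:,:,::-1])
d=cams.snapshot("scene");cv2.imwrite("pics/sc30.png",cv2.resize(d["image"][100:250,250:430,::-1],None,fx=4,fy=4))
E
```

```text
clock: 31.45
ee_pos: [0.5737, -0.1418, 0.1063]
eef_rot: [-3.141, 0.001, 3.113]
wrist_force: [0.3, 0.5, 0.8]
finger_gap: 0.518
[ 0.57372946 -0.14182565  0.10631413] [-3.14108925e+00  6.65288561e-04  3.11278156e+00] [0.30380211 0.50666833 0.79995039]
```

View pics/w30.png

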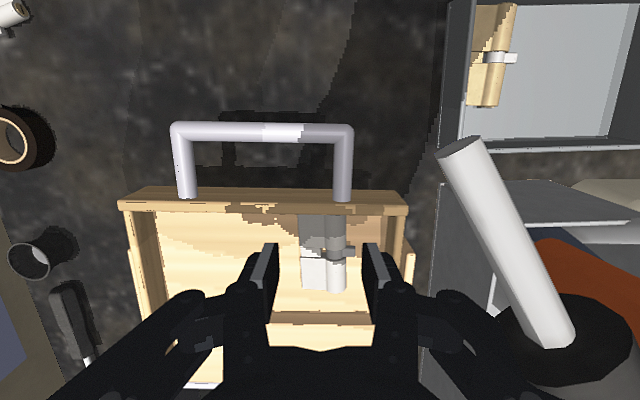

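View pics/sc30.png

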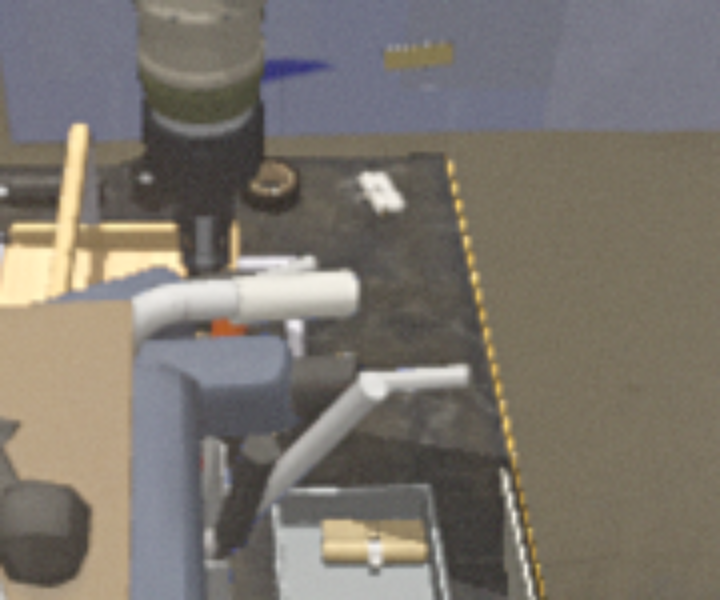

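```bash
python3 -m jog '[[[0,0,8],0,43],[[0,0,12],0,43],[[0,0,14],0,43],[[0,1,12],0,43],[[0,0,8],0,43],[[0,0,4],0,43],[[0,0,0],0,43],[[0,0,0],0,43]]' 60
python3 - <<'E'
from rig import r,cams
from h import *
s=r.sense();d=cams.snapshot("wrist");print(s["ee_pos"],s["eef_rot"],s["wrist_force"])
cv2.imwrite("pics/w31.png",d["image"][:,:,::-1])
E
```

```text
clock: 32.22
ee_pos: [0.5738, -0.1414, 0.0478]
eef_rot: [-3.142, -0.0, 3.112]
wrist_force: [0.6, 0.4, -0.1]
finger_gap: 0.503
[ 0.5738083  -0.14136832  0.04783298] [-3.14153752e+00 -2.09698342e-04  3.11183187e+00] [ 0.56752318  0.44566428 -0.11721429]
```

View pics/w31.png

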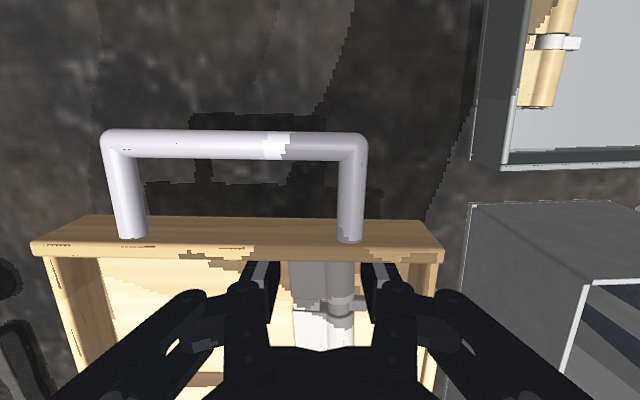

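```bash
python3 -m jog '[[[0,0,0.5],0,43],[[0,0,0],0,30],[[0,0,0],0,20],[[0,0,0],0,20],[[0,0,0],0,20],[[0,0,0],0,20],[[0,0,-4],0,20],[[0,0,-8],0,20]]' 60
python3 -m jog '[[[0,0,-12],0,20],[[0,0,-14],0,20],[[0,-4,-12],0,20],[[0,-8,-8],0,20],[[0,-14,-4],0,20],[[0,-16,0],0,20],[[0,-12,0],0,20],[[0,-6,0],0,20]]' 60
python3 - <<'E'
from rig import r,cams
from h import *
s=r.sense();d=cams.snapshot("wrist");print(s["ee_pos"],s["eef_rot"],s["wrist_force"])
cv2.imwrite("pics/w32.png",d["image"][:,:,::-1])
E
```

```text
clock: 32.93
ee_pos: [0.5731, -0.1408, 0.0583]
eef_rot: [3.141, -0.002, 3.112]
wrist_force: [1.1, 0.3, -1.5]
finger_gap: 0.369
clock: 33.6
ee_pos: [0.5715, -0.2037, 0.1084]
eef_rot: [-3.141, -0.001, 3.11]
wrist_force: [-0.5, 0.1, -1.1]
finger_gap: 0.372
[ 0.57154945 -0.20367901  0.10841325] [-3.14149807e+00 -7.98512622e-04  3.10969184e+00] [-0.47013766  0.11406562 -1.11407484]
```

View pics/w32.png

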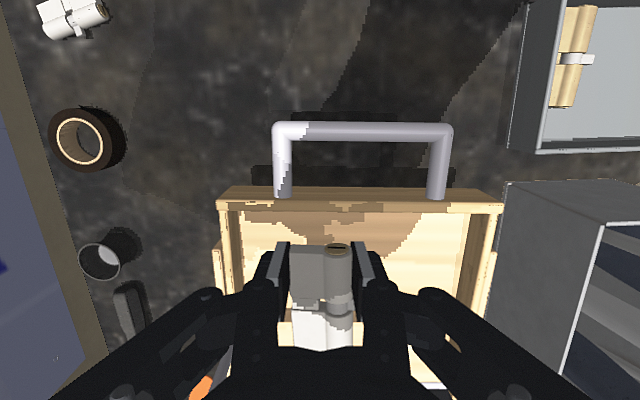

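```bash
python3 -m jog '[[[8,0,0],0,20],[[16,0,0],0,20],[[22,0,0],0,20],[[24,0,0],0,20],[[24,0,0],0,20],[[20,3,0],0,20],[[14,6,0],0,20],[[8,10,0],0,20]]' 60
python3 -m jog '[[[0,18,0],0,20],[[0,25,0],0,20],[[0,29,0],0,20],[[0,30,0],0,20],[[0,28,0],0,20],[[0,22,0],0,20],[[0,14,0],0,20],[[0,8,0],0,20]]'
python3 - <<'E'
from rig import r,cams
s=r.sense();print(s["ee_pos"],s["wrist_force"],s["finger_gap"])
E
```

```text
clock: 34.32
ee_pos: [0.4339, -0.1772, 0.1087]
eef_rot: [3.141, -0.002, 3.111]
wrist_force: [-0.5, 0.5, -0.9]
finger_gap: 0.37
clock: 34.98
ee_pos: [0.4403, -0.002, 0.1089]
eef_rot: [3.141, -0.001, 3.115]
wrist_force: [0.7, 0.5, -1.7]
finger_gap: 0.367
[ 0.44033486 -0.00198224  0.10889793] [ 0.72885335  0.49736951 -1.68233618] 0.36746818973547607
```

```bash
python3 -m jog '[[[-1,-1,6],0,20],[[-1,-1,12],0,20],[[0,0,16],0,20],[[0,0,16],0,20],[[0,0,13],0,20],[[0,0,7],0,20],[[0,0,3],0,20],[[0,0,0],0,20]]' 60
python3 - <<'E'
from rig import r,cams
from h import *
s=r.sense();d=cams.snapshot("wrist");print(s["ee_pos"],s["wrist_force"])
cv2.imwrite("pics/w33.png",d["image"][:,:,::-1])
d=cams.snapshot("scene");cv2.imwrite("pics/sc33.png",cv2.resize(d["image"][130:280,250:430,::-1],None,fx=4,fy=4))
E
```

```text
clock: 35.65
ee_pos: [0.4431, -0.0066, 0.0356]
eef_rot: [3.141, -0.002, 3.111]
wrist_force: [-0.9, 0.9, -1.5]
finger_gap: 0.369
[ 0.44308876 -0.00662773  0.03556576] [-0.91704821  0.88349026 -1.51248952]
```

View pics/w33.png

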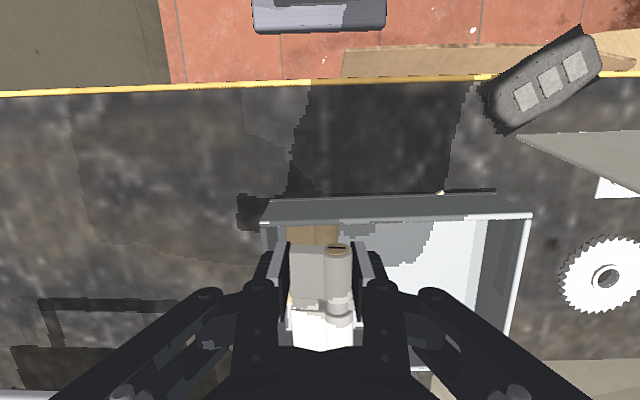

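View pics/sc33.png

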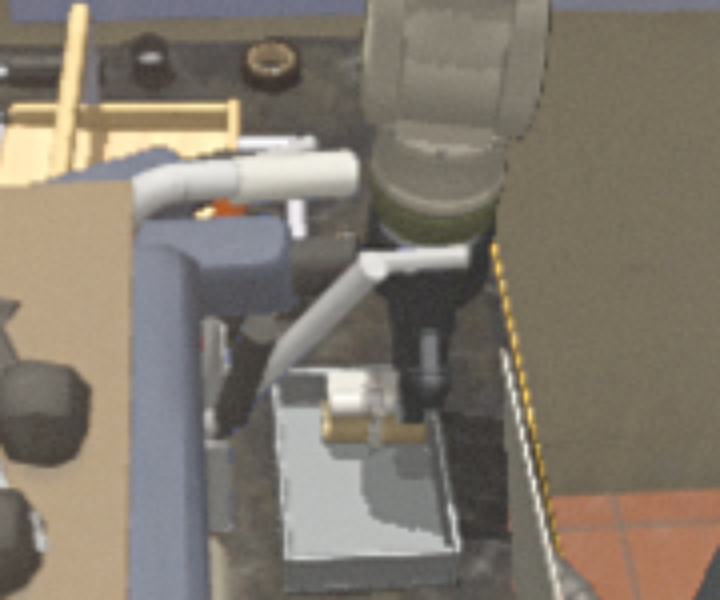

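```bash
python3 -m jog '[[[0,0,2],0,20],[[0,0,2],0,20],[[0,0,0],0,20],[[0,0,0],0,46],[[0,0,0],0,46],[[0,0,0],0,46],[[0,0,-5],0,46],[[0,0,-10],0,46]]' 60
python3 -m jog '[[[0,0,-15],0,46],[[0,0,-20],0,46],[[4,-2,-15],0,46],[[4,-4,-10],0,46],[[0,-10,-5],0,46],[[0,-16,0],0,44],[[0,-22,0],0,44],[[0,-26,0],0,44]]'
python3 - <<'E'
from rig import r,cams
from h import *
s=r.sense();d=cams.snapshot("wrist");print(s["ee_pos"],s["wrist_force"])
cv2.imwrite("pics/w34.png",d["image"][:,:,::-1])
cv2.imwrite("pics/w34z.png",cv2.resize(d["image"][160:320,360:580,::-1],None,fx=3.5,fy=3.5))
E
```

```text
clock: 36.42
ee_pos: [0.4429, -0.006, 0.0469]
eef_rot: [3.141, -0.002, 3.112]
wrist_force: [0.8, 0.7, 0.2]
finger_gap: 0.54
clock: 37.08
ee_pos: [0.433, -0.0867, 0.1122]
eef_rot: [3.141, -0.0, 3.114]
wrist_force: [0.4, -0.5, 0.1]
finger_gap: 0.518
[ 0.43298302 -0.08665773  0.11218456] [ 0.38475006 -0.49976882  0.13727782]
```

View pics/w34z.png

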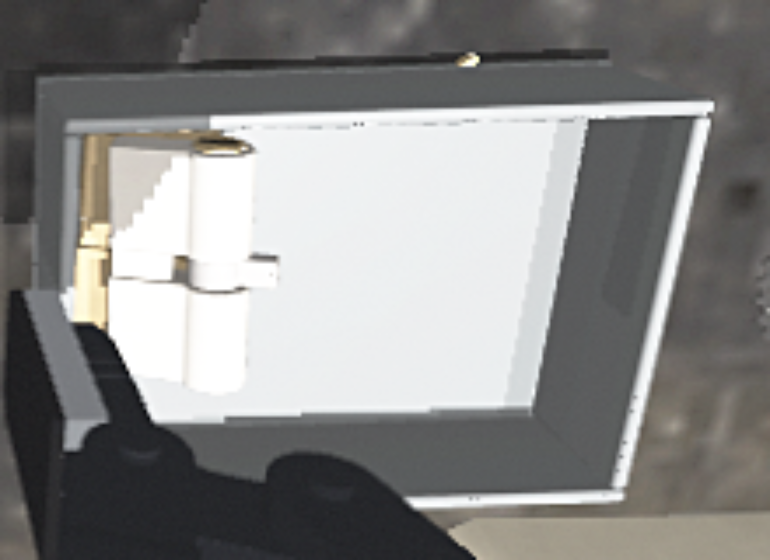

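```bash
python3 -m jog '[[[0,-10,-20],0,44],[[0,-10,-30],0,44],[[0,-10,-30],0,44],[[0,0,-30],0,44],[[0,0,-20],0,44],[[0,0,-10],0,44],[[0,0,0],0,44],[[0,0,0],0,44]]' 60
python3 - <<'E'
from rig import r,cams
from h import *
s=r.sense();d=cams.snapshot("wrist");print(s["ee_pos"],s["wrist_force"])
cv2.imwrite("pics/w35.png",d["image"][:,:,::-1])
d=cams.snapshot("side");cv2.imwrite("pics/s35.png",d["image"][:,:,::-1])
d=cams.snapshot("scene");cv2.imwrite("pics/sc35.png",d["image"][:,:,::-1])
E
```

```text
clock: 37.8
ee_pos: [0.4323, -0.1161, 0.2515]
eef_rot: [3.141, -0.0, 3.112]
wrist_force: [-0.4, -0.1, -0.4]
finger_gap: 0.512
[ 0.43232188 -0.11612307  0.25150198] [-0.36065548 -0.08122275 -0.44698573]
```

View pics/w35.png

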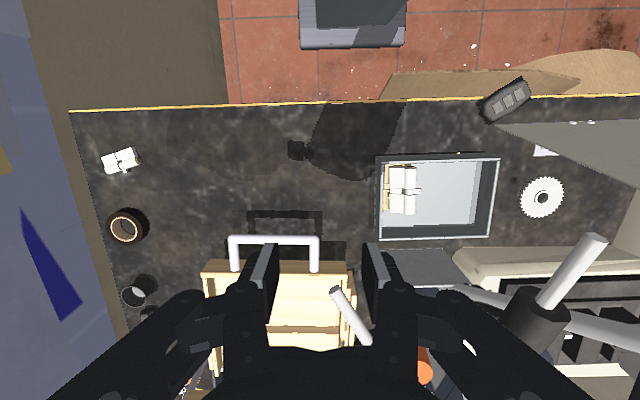

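View pics/s35.png

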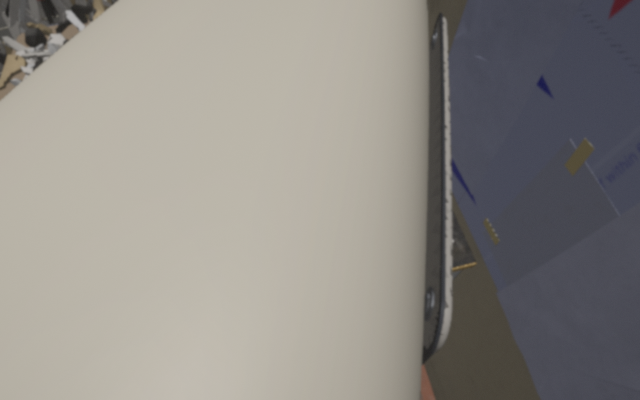

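View pics/sc35.png

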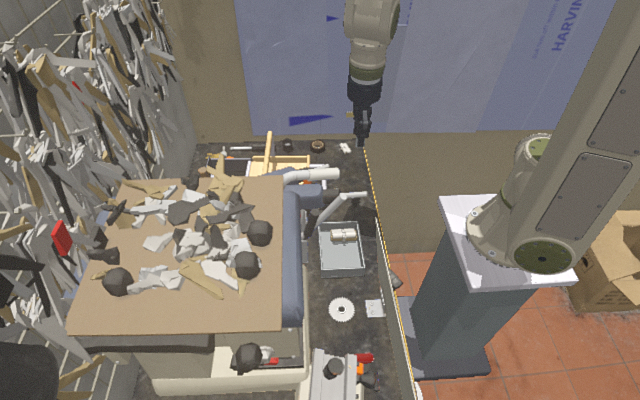

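```bash
python3 -m jog '[[[-10,-15,-5],0,44],[[-20,-15,-5],0,44],[[-25,-15,-5],0,44],[[-25,-15,0],0,44],[[-25,-10,0],0,44],[[-20,-5,0],0,44],[[-10,0,0],0,44],[[0,0,0],0,44]]' 60
python3 - <<'E'
from rig import r,cams
from h import *
s=r.sense();d=cams.snapshot("wrist");print(s["ee_pos"],s["wrist_force"])
cv2.imwrite("pics/w36.png",d["image"][:,:,::-1])
d=cams.snapshot("side");cv2.imwrite("pics/s36.png",d["image"][:,:,::-1])
E
```

```text
clock: 38.62
ee_pos: [0.5665, -0.195, 0.2644]
eef_rot: [3.14, -0.003, 3.113]
wrist_force: [0.5, 0.6, -0.6]
finger_gap: 0.517
[ 0.56645723 -0.19502058  0.26439182] [ 0.49052207  0.56284571 -0.55843808]
```

View pics/w36.png

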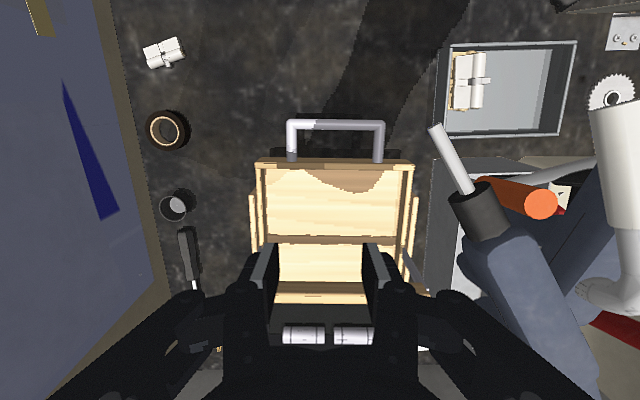

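View pics/s36.png

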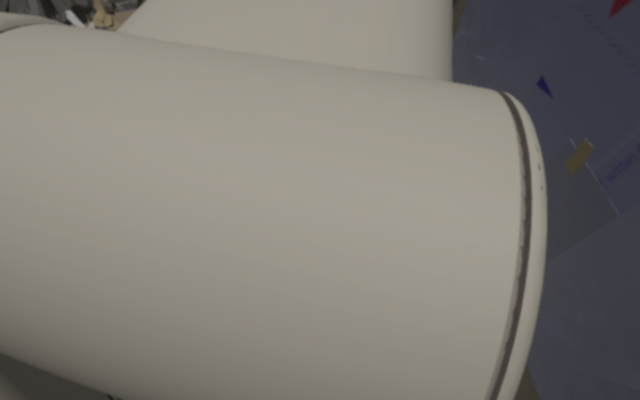

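```bash
python3 - <<'E'
from rig import r,cams
from h import *
s=r.sense();d=cams.snapshot("wrist")
R=np.array([.6655,-.181,-.042]);c,q=np.cos(R[2]),np.sin(R[2])
def rest(X): return np.round(((X-[R[0],R[1],0])@np.array([[c,-q,0],[q,c,0],[0,0,1]]))*1e3,1)
print("handle ends (x-153 +-56)",rest(atz(d,[(287,121),(384,121)],.076,s)))
print("rear corners (-105,+-92)",rest(atz(d,[(255,159),(415,165)],.086,s)))
print("rollers",rest(atz(d,[(303,335),(353,334)],.02,s)))
print("steel",atz(d,[(468,80)],.035,s).round(3))
E
```

```text
handle ends (x-153 +-56) [[-161.   -54.1   76. ]
 [-162.6   54.8   76. ]]
rear corners (-105,+-92) [[-119.4  -90.    86. ]
 [-115.    91.9   86. ]]
rollers [[186.3 -40.3  20. ]
 [183.2  42.8  20. ]]
steel [[ 0.462 -0.01   0.035]]
```

Board is at rest x of about −9 mm and y of about 0, aligned with the rest. Rollers are in the tray and both cylinders are in the bin, so I'm handing in.

```bash
python3 - <<'E'
from rig import workorder
print(workorder.hand_in())
E
```

```text
the job is handed in; nothing more can be done
None
```

I completed every step and handed the job in at about 38.7 s of the 72 s allowed; the hand-in gives no verdict.

**What I did:**
- I carried the loaded board level by the bail, turned it about 90°, set it down between the rest's guides and let go.
- I took the rear handle and tipped the board to about 0.29 rad. Both rollers ran into the tray and the lock cylinders stayed on the board. I then lowered it flat.
- I gripped the brass cylinder, then the steel one, by the rear end and put both in the grey bin. This avoided the cam tab in the middle and the machine levers above the bin. The smaller look-alike cylinder stayed where it was.

**Last checks (wrist camera):**
- **Board:** it lies at about −9 mm along the rest and within about 2 mm sideways, in line and let go. Its measured rear corners scatter by about 5 mm.
- **Rollers:** both are in the tray, at about x 185 mm and y ±41 mm of the rest.
- **Cylinders:** both are inside the bin. The steel one rests on top of the brass one, with its underside at an estimated 21–25 mm against the 45 mm limit.
- **Bystanders:** they looked untouched in the last pictures, but I did not measure them.
- **Arm:** it was clear of everything, with no meaningful wrist force.

**What disagreed:**
- The fingertips sit 10–15 mm behind the TCP, while `r.tip_extent` says 25 mm ahead of it. My first grip on the bail closed on air because of this; I corrected the height from the pictures for all later grasps.
- The last side-camera picture was blocked by the arm. The side view I relied on for the rollers was taken before the cylinders went into the bin; the final wrist picture agreed with it.

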